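Make up the parts kits for two hand planes

ROBOT

A 6-joint arm with a two-finger parallel gripper is mounted at the origin on the work surface. World frame = base frame: x ahead of the robot, y to its left, z up, the work surface at z = 0. Lengths are in mm, angles in rad, forces in N, time in s.
With the tool pointing down it reaches from about 400 to 825 mm from the base axis. Payload 7 kg.
Tool frame: the origin (TCP) lies between the finger pads; the fingertips stand 19 mm ahead of it and the grasp point (between the pads) is the TCP; z points along the fingers, y is the line along which they close (so a half turn about z gives the same grasp; the last joint's range is limited). The gripper opens to 85 mm and grips with 20 to 120 N. Pads are 22 mm wide; open, the fingers measure 114 mm over their backs; the gripper's body (76 mm by 85 mm) begins 54 mm behind the grasp point. The pads swing forward as they close: fully open they stand 13 mm farther back than shut.
Start: joints at [-0.831, 0.359, 0.012, 0, -1.224, -0.288], TCP at [294.667, -607.262, 250.302] pointing down, gripper open.
Joint ranges: [-3.07, 3.07], [-1.43, 2.12], [-1.02, 1.25], [-3.03, 1.67], [-3.05, -0], [-3.03, 3.03]. Speed limits (rad/s): [2.39, 2.39, 3.01, 3.14, 3.14, 3.14].

INTERFACE

Orientations are given as a unit quaternion [x, y, z, w].
In Python, from workcell import robot gives the robot as it stands. The module is installed in compiled form; this text tells all that it offers.
- The arm moves only by the tool servo_tool, never from a script. Its argument "targets" is a list of rows, each a list of 7 numbers: the opening, from 0 (shut) to 1 (fully open), then the shift along the world's x, y, z scaled (see below), then the turn, a rotation vector about the world's x, y, z scaled (see below). A call has 1 to 12 rows; each row is the pose to reach, as a shift and turn from the pose commanded when the call began; what a row does not reach only later rows make up. The controller multiplies each number of a shift by 20 cm and each number of a turn by 30 degrees. A row lasts 1/10 s, in which the tool goes at most 50 mm and 8.59 degrees, less where a joint would pass 70% of its speed; a pose out of reach is approached as far as the arm can. A call with a number of a shift or a turn outside -1 to 1 is refused whole. A call with a gripper value outside its range is refused whole. The fingers move at their own pace and stop on an object; "newtons" is the grip in N (left out, the last holds). Time passes only in rows, so rows that repeat a pose let the fingers close. It gives the time, the measured TCP pose, the force, the opening and the grip force at its end, in the units of the state.
- robot.state(): the state, without advancing time (a new reading comes with each control period).
- robot.read_camera(name): name is "side" or "top" or "wrist"; returns a dict with "pixels" (420x560x3 uint8, red, green, blue), "fx", "fy", "cx", "cy" (pixels), "T" (4x4, takes a point from camera to world coordinates); the wrist camera has in their place "hand_eye" (4x4, takes a point from camera to tool coordinates, whose origin is the TCP and whose axes are the flange's). Camera axes: x right, y up, looking along -z (the intrinsics and any distortion apply to the point x, -y, -z); pixel columns grow to the right and rows downward; lengths in mm; the calibration is good to about 2 mm. A picture is of the moment at which its call begins: read the wrist's pose just before it. There is no depth.
- robot.close_job(): hands the job in; it is judged then, once.
The state is a dict: "t": time; "q": joint angles; "dq": joint speeds; "joint_efforts": joint torques, N m; "tool_pos": TCP position; "orientation": TCP orientation; "wrist_force": force on the tool from outside, world axes, zero at the start; "wrist_torque": the same for the moment, N m; "width": opening from 0.0 (shut) to 1.0 (fully open); "grasp_force": force on a finger pad.
Only numpy, scipy, OpenCV 4.12 (cv2) and the standard library are available. Lean on these libraries where they do the work, as an engineer would, in place of code of your own. Each camera call takes 0.05 s, during which the arm holds its last target. There are 200 camera calls.

TASK

Make up the parts kits for the two planes being rebuilt: put the double iron and the wedge into the front bay of the tray that holds the wooden plane, and the handle, the lever cap and the front knob into the front bay of the tray that holds the metal plane. The lever cap lies under the handle in the grey bin. Lay each part flat on the tray's floor, none on top of another, with the knob standing upright on its foot, and do not knock over the oil can.

Things in the scene. Friction and masses are not known exactly. Their poses are not given: they have to be found in the camera images.
- tray_wood: Fixed open plywood tray 252 (x) x 270 (y) x 30 mm, walls and floor 6 mm. Origin: centre of underside, +x to its back. Empty front bay: x -120 to +44 mm (centre -38), y +-129 mm, floor at z 6 mm. Behind a batten (top z 18 mm) the back bay holds the wooden plane: dark wood block 220 mm along y, 60 wide, 56 high, empty throat, curved horn at the -y end (top z 118 mm).
- tray_metal: Fixed open plywood tray 252 (x) x 270 (y) x 30 mm, walls and floor 6 mm. Origin: centre of underside, +x to its back. Empty front bay: x -120 to +44 mm (centre -38), y +-129 mm, floor at z 6 mm. Behind a batten (top z 18 mm) the back bay holds the metal plane: cast sole 235 mm along y, 60 wide, steel cheeks, sloping iron, two bare brass studs (highest z about 85 mm).
- bin: Fixed grey steel parts bin, open on top, outside 168 x 168 x 40 mm high, walls and floor 4 mm. Origin: centre of its underside. It holds the lever cap, flat on its floor, with the handle lying across it.
- tote: Handle (tote), dark wood, flat S-shape 26 mm thick (z) on its side, 90 g. Straight grip along x, 32 mm wide (y), x -28 to +20 mm; foot 78 mm wide at x -66 to -28, curled head at x +20 to +60, out to y -48. Origin: underside, mid-grip. Starts across the lever cap in the bin, underside 12 mm above the bench. Grip across y.
- lever_cap: Lever cap, bright steel plate 120 (x) x 46 (y) x 8 mm, 190 g; sides parallel 46 mm apart for x -60 to +12 mm, then stepping in to 40 and 32; dark keyhole; small dark cam lever at the +x end (to x +65, top z 14 mm). Origin: centre of underside. Starts on the bin's floor, 4 mm above the bench, its ends showing from under the handle.
- knob: Front knob, turned dark wood, round, 60 g, standing on its foot on the bench: 58 mm high, foot 33 mm across, waist 23 mm across at 17 mm up, bulb 38 mm across at 41 mm up. Origin: centre of the foot's underside, z up.
- double_iron: Double iron, 210 g: flat steel blade 140 (x) x 44 (y) x 4 mm lying on the bench, with a darker 4 mm cap iron of the same width on top from x -38 to +62 mm, a long slot and a brass screw head (top z 11 mm). Origin: centre of underside. Grip across y.
- wedge: Wooden wedge, light beech, 60 g, 126 (x) x 42 (y) mm, lying flat on the bench: 20 mm thick at the -x end, tapering to 8 mm at the +x end, where it forks into two legs (slot from x +3 mm on); 14 mm thick in the middle. Origin: centre of underside. Grip across y, at or a little behind (-x of) the middle.
- oil_can: Dark steel oil can, loose, 250 g, a bystander standing next to a sharpening stone: round base 56 mm across, cone up to 82 mm, thin spout up to 148 mm. Origin: centre of its underside, z up.
Things that resemble listed ones, but are neither listed nor needed, are in the scene too. What is shaped like the lever_cap but green or turquoise is not meant.

How it is judged:
By the outcome, as a careful person would: the job done as asked, in the order asked, and still so for the second after the job is handed in, with the robot touching nothing.
It also fails if it takes over 134 s, if anything falls off the work surface, if the arm or the gripper's body presses on something with over 40 N, if the wrist force passes 120 N, or if a joint passes its speed limit or range.

## Working session

There is one attempt and no reset: what is moved stays moved. The work goes in short steps, Python scripts to look and compute and a tool call to move; the robot and the scene stay as the last step left them, time stands still between calls to the robot, and variables do not carry over. Pictures are saved under pics/ and viewed, at most 14 in all, crops included, and the job is handed in when it is done.

Besides the shell and the picture viewer there is one more tool, called after "Emit:" by a JSON object that holds its "fn" and its "kwargs", one argument or row to a line. servo_tool: Moves the arm, as the interface text tells. Shifts and turns lie within -1 to 1; 1 stands for 20 cm of shift or 30 degrees of turn. Its arguments: {"type":"object","properties":{"targets":{"type":"array","items":{"type":"array","items":{"type":"number","minimum":-1,"maximum":1}}},"newtons":{"type":"number"}},"required":["targets"]}

```bash
mkdir -p pics
python3 - <<'E'
from workcell import robot
import cv2,numpy as np,pickle
s=robot.state();print({k:np.round(v,3) for k,v in s.items()})
for n in ["top","side"]:
    c=robot.read_camera(n);pickle.dump(c,open(n+".pkl","wb"))
    print(n,{k:np.round(v,3).tolist() for k,v in c.items() if k!="pixels"})
    cv2.imwrite(f"pics/{n}0.png",cv2.resize(c["pixels"][:,:,::-1],(800,600),interpolation=cv2.INTER_CUBIC))
E
```

```text
{'t': np.float64(0.0), 'q': array([-0.831,  0.359,  0.011, -0.   , -1.224, -0.288]), 'dq': array([-0.   ,  0.   , -0.001, -0.001, -0.001,  0.001]), 'joint_efforts': array([ 3.0000e-03, -5.8333e+01,  2.9342e+01,  6.9370e+00, -6.0000e-03,
       -0.0000e+00]), 'tool_pos': array([ 294.484, -606.86 ,  249.36 ]), 'orientation': array([-0.224,  0.975,  0.001, -0.   ]), 'wrist_force': array([ 0.055, -0.312,  0.435]), 'wrist_torque': array([-0.048,  0.026, -0.071]), 'grasp_force': np.float64(0.0), 'width': np.float64(1.001)}
top {'fx': 530.827, 'fy': 530.827, 'cx': 280.051, 'cy': 206.018, 'T': [[-0.011, 0.996, -0.092, 297.105], [-1.0, -0.012, -0.002, -102.983], [-0.004, 0.092, 0.996, 1617.373], [0.0, 0.0, 0.0, 1.0]]}
side {'fx': 385.347, 'fy': 385.347, 'cx': 277.223, 'cy': 203.403, 'T': [[-0.996, 0.064, -0.068, 372.018], [-0.093, -0.681, 0.726, 722.103], [-0.0, 0.73, 0.684, 842.797], [0.0, 0.0, 0.0, 1.0]]}
```

View pics/top0.png

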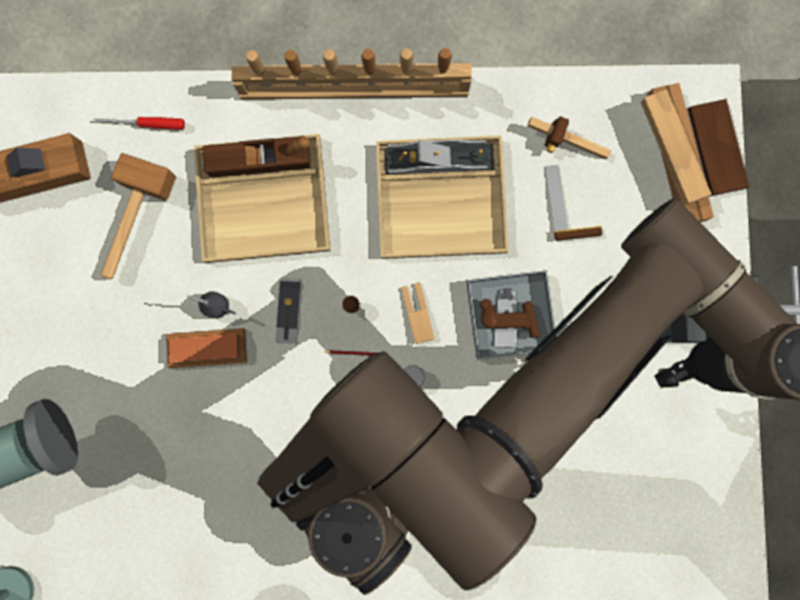

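View pics/side0.png

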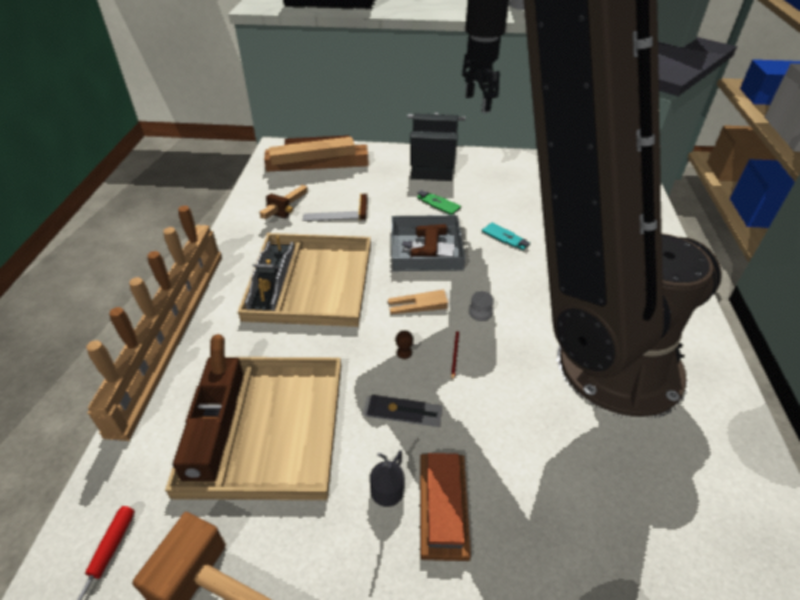

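The top view (800×600) shows the wood tray at (262,200), the metal tray at (440,197), the double iron at (288,310), the knob at (351,304), the wedge at (418,313), the bin with handle and cap at (508,315) and the oil can at (212,305). The side view shows the same items: iron (403,408), knob (404,344), wedge (418,301), bin (427,243) and can (387,482). It also shows the decoys.

Possible mix-ups, by side-view pixel unless marked:
- **Lever cap:** the green one (439,202) and the turquoise one (505,236) are excluded. The bright steel one in the bin is the target.
- **Knob:** the steel cylinder (481,305) and the rack handles are excluded.
- **Double iron:** the square's blade, top view (556,200), is excluded.
- **Wedge:** the planks and gauge (290,200) are excluded.

```bash
cat > h.py <<'E'
import numpy as np,cv2,pickle
from scipy.spatial.transform import Rotation as R
from workcell import robot
def load(n): return pickle.load(open(n+".pkl","rb"))
def snap(n,save):
    s=robot.state();c=robot.read_camera(n)
    if n=="wrist":
        T=np.eye(4);T[:3,:3]=R.from_quat(s["orientation"]).as_matrix();T[:3,3]=s["tool_pos"];c["T"]=T@c["hand_eye"]
    pickle.dump(c,open(save+".pkl","wb"));return c
def ray(c,p):
    p=np.atleast_2d(np.asarray(p,float))
    d=c.get("distortion",None)
    v=np.c_[(p[:,0]-c["cx"])/c["fx"],-(p[:,1]-c["cy"])/c["fy"],-np.ones(len(p))]
    return c["T"][:3,3],v@c["T"][:3,:3].T
def cast(c,p,z):
    o,d=ray(c,p);return o+d*((z-o[2])/d[:,2])[:,None]
def tri(c1,p1,c2,p2):
    o1,d1=ray(c1,p1);o2,d2=ray(c2,p2);d1=d1[0];d2=d2[0]
    a=np.linalg.lstsq(np.c_[d1,-d2],o2-o1,rcond=None)[0]
    A,B=o1+a[0]*d1,o2+a[1]*d2;return (A+B)/2,np.linalg.norm(A-B)
def show(c,f,scale=1,box=None):
    im=c["pixels"][:,:,::-1]
    if box: im=im[box[1]:box[3],box[0]:box[2]]
    cv2.imwrite("pics/"+f,cv2.resize(im,None,fx=scale,fy=scale,interpolation=cv2.INTER_CUBIC))
E
python3 - <<'E'
from h import *
t=load("top");s=load("side");k=.7
for n,a,b in [("iron screw",(288,301),(392,408)),("knob",(351,304),(404,338)),("wedge",(418,313),(418,301)),("bin/tote",(510,318),(430,240)),("can",(212,305),(387,482)),("turq",(0,0),(505,236)),("green",(0,0),(439,202))]:
    if a[0]: print(n,np.round(cast(t,np.array(a)*k,10)[0]),[np.round(x) for x in tri(t,np.array(a)*k,s,np.array(b)*k)])
    else: print(n,np.round(cast(s,np.array(b)*k,5)[0]))
for p in [(196,146),(320,136),(330,250),(204,261),(376,142),(502,137),(508,250),(378,257)]: print(p,np.round(cast(t,np.array(p)*k,30)[0]))
w=snap("wrist","w0");print({q:np.round(v,3).tolist() for q,v in w.items() if q!="pixels"})
E
```

```text
iron screw [434. 140.  10.] [array([434., 141.,   2.]), np.float64(1.0)]
knob [426.   6.  10.] [array([423.,   4.,  41.]), np.float64(0.0)]
wedge [ 405. -137.   10.] [array([ 405., -137.,    7.]), np.float64(1.0)]
bin/tote [ 392. -332.   10.] [array([ 390., -329.,   27.]), np.float64(3.0)]
can [427. 301.  10.] [array([426., 297.,  26.]), np.float64(0.0)]
turq [ 204. -391.    5.]
green [ 373. -525.    5.]
(196, 146) [768. 335.  30.]
(320, 136) [786.  69.  30.]
(330, 250) [539.  48.  30.]
(204, 261) [519. 314.  30.]
(376, 142) [772. -51.  30.]
(502, 137) [ 779. -321.   30.]
(508, 250) [ 535. -328.   30.]
(378, 257) [523. -53.  30.]
{'fx': 341.499, 'fy': 341.499, 'cx': 280.032, 'cy': 213.802, 'hand_eye': [[-0.001, 0.948, 0.319, 82.17], [1.0, 0.001, -0.0, -0.611], [-0.001, 0.319, -0.948, -124.152], [0.0, 0.0, 0.0, 1.0]], 'T': [[-0.436, -0.853, -0.287, 220.942], [0.9, -0.412, -0.141, -643.496], [0.002, -0.319, 0.948, 373.616], [0.0, 0.0, 0.0, 1.0]]}
```

Emit:
{"fn": "servo_tool", "kwargs": {
  "targets": [
    [1, 0.63, 1, 0.35, 0, 0, -0.86],
    [1, 0.63, 1, 0.35, 0, 0, -0.86],
    [1, 0.63, 1, 0.35, 0, 0, -0.86],
    [1, 0.63, 1, 0.35, 0, 0, -0.86],
    [1, 0.63, 1, 0.35, 0, 0, -0.86],
    [1, 0.63, 1, 0.35, 0, 0, -0.86]
  ]
}}

```text
t: 0.75
tool_pos: [423.6, -404.0, 322.7]
orientation: [-0.003, 1.0, -0.001, 0.002]
wrist_force: [-0.5, -0.5, 1.4]
width: 1.004
grasp_force: 0.0
```

Emit:
{"fn": "servo_tool", "kwargs": {
  "targets": [
    [1, 0, 0.9, 0, 0, 0, 0],
    [1, 0, 0.9, 0, 0, 0, 0],
    [1, 0, 0.9, 0, 0, 0, 0],
    [1, 0, 0.9, 0, 0, 0, 0],
    [1, 0, 0.9, 0, 0, 0, 0],
    [1, 0, 0.9, 0, 0, 0, 0],
    [1, 0, 0.9, 0, 0, 0, 0],
    [1, 0, 0.9, 0, 0, 0, 0]
  ]
}}

```text
t: 1.55
tool_pos: [420.6, -228.1, 319.9]
orientation: [-0.0, 1.0, 0.0, -0.0]
wrist_force: [-0.6, -0.1, -0.2]
width: 1.0
grasp_force: 0.0
```

Run:
```python
from h import *
s=robot.state();print(s["t"],s["tool_pos"],s["orientation"],np.abs(s["dq"]).max())
c=snap("wrist","w1");show(c,"w1.png",1.42)
```

```text
1.55 [ 420.55768962 -228.11124652  319.93386511] [-3.85380817e-05  9.99999914e-01  3.64247377e-05 -4.11121739e-04] 0.0029666801377599096
```

Emit:
{"fn": "servo_tool", "kwargs": {
  "targets": [
    [1, 0, 1, 0, 0, 0, 0],
    [1, 0, 1, 0, 0, 0, 0],
    [1, 0, 1, 0, 0, 0, 0],
    [1, 0, 1, 0, 0, 0, 0],
    [1, 0, 1, 0, 0, 0, 0],
    [1, 0, 1, 0, 0, 0, 0],
    [1, 0, 1, 0, 0, 0, 0],
    [1, 0, 1, 0, 0, 0, 0],
    [1, 0, 1, 0, 0, 0, 0]
  ]
}}

```text
t: 2.5
tool_pos: [420.6, -28.6, 320.2]
orientation: [0.001, 1.0, -0.0, -0.0]
wrist_force: [0.1, -0.7, -0.3]
width: 1.004
grasp_force: 0.0
```

Run:
```python
from h import *
s=robot.state();print(s["t"],s["tool_pos"],s["orientation"],np.abs(s["dq"]).max())
c=snap("wrist","w2");show(c,"w2.png",1.42)
```

```text
2.5 [420.64797239 -28.5589684  320.15510435] [ 6.17682662e-04  9.99999785e-01 -1.00501788e-04 -1.95937606e-04] 0.0033048375887762
```

View pics/w1.png

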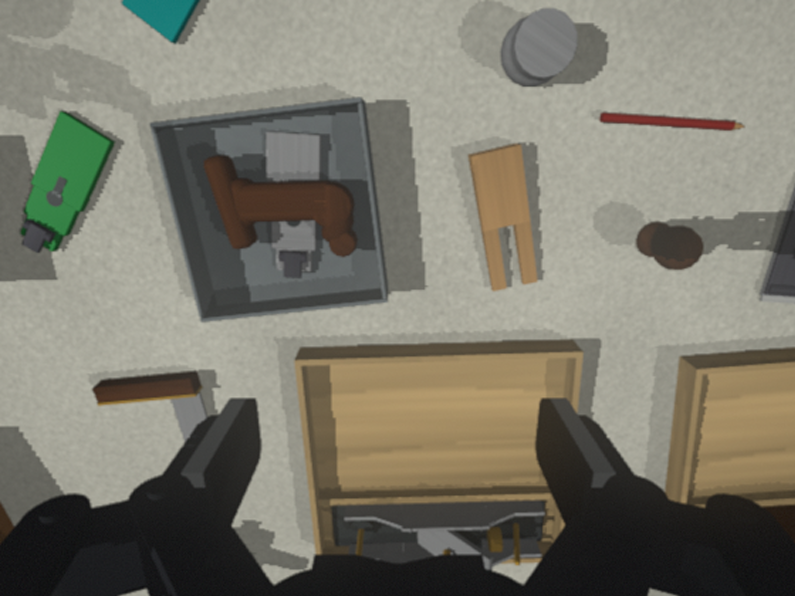

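View pics/w2.png

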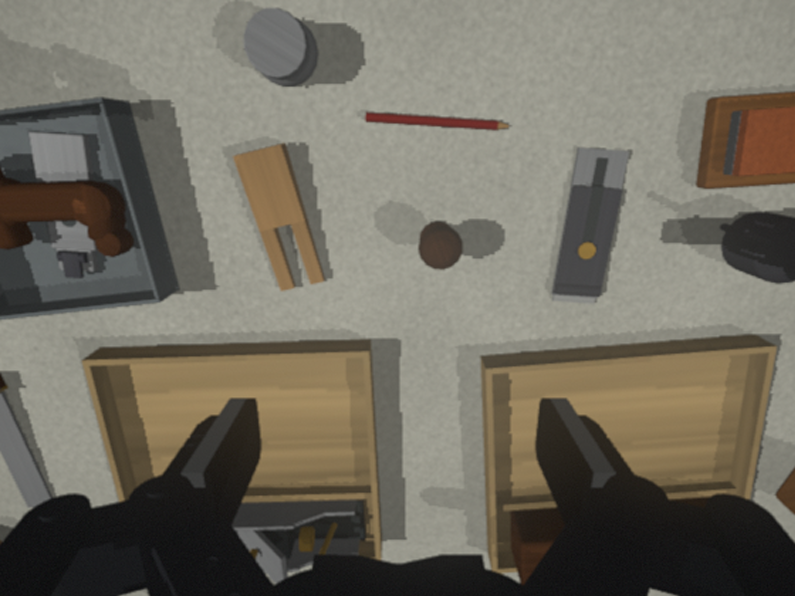

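Views w1 and w2 (1.42× scale):
- **Iron:** in w2, blade corners at (577,148), (630,152), (602,301) and (553,296), brass screw at (587,251).
- **Wedge:** in w2, from (260,150) at the thick end to the fork at (302,285).
- **Knob:** in w2, bulb at (440,245).
- **Bin:** in w1, steel cap ends at (293,155) and (293,255), with the handle's grip at (290,201), foot to the left and head to the right.
- **Trays:** front bays below, both clear.

Run:
```python
from h import *
k=1/1.42
a,b,t,s=load("w1"),load("w2"),load("top"),load("side")
def T(n,p,q): 
    x,e=tri(a,np.array(p)*k,b,np.array(q)*k);print(n,np.round(x,1),round(e,1))
T("mtray FL",(298,347),(86,348));T("mtray FR",(580,343),(372,342));T("mtray inFL",(306,359),(95,360));T("mtray inFR",(573,354),(366,354))
T("floor front-right",(553,355),(341,354)) 
T("wtray FL",(682,357),(485,358))
T("wedge tip-corner thick L",(469,156),(235,156));T("thick R",(521,145),(285,144));T("leg L end",(494,290),(286,290));T("leg R end",(539,281),(325,280));T("fork root",(516,225),(290,225))
T("knob",(678,247),(440,245));T("cap far end",(293,132),(58,133));T("cam",(293,262),(74,262));T("tote head",(343,243),(116,243));T("bin corner R near",(362,100),(104,99));T("bin corner far",(385,298),(160,298))
print("iron screw",tri(b,np.array((587,251))*k,s,np.array((392,408))*.7))
P=cast(b,np.array([(577,148),(630,152),(602,301),(553,296)])*k,4);print(np.round(P,1))
c=P.mean(0);d=(P[2]+P[3]-P[0]-P[1])[:2];print("iron",c,np.degrees(np.arctan2(d[1],d[0])),np.linalg.norm(d)/2)
print("screw",cast(b,np.array((587,251))*k,11))
im=cv2.cvtColor(b["pixels"],cv2.COLOR_RGB2HSV)
for n,c_ in (("w1",a),("w2",b)):
    hsv=cv2.cvtColor(c_["pixels"],cv2.COLOR_RGB2HSV)
    m=cv2.inRange(hsv,(10,70,110),(25,255,255));m[235:]=0
    cs,_=cv2.findContours(m,cv2.RETR_EXTERNAL,cv2.CHAIN_APPROX_SIMPLE)
    for q in cs:
        if cv2.contourArea(q)>800: r=cv2.minAreaRect(q);bx=cv2.boxPoints(r);W=cast(c_,bx,9);print(n,cv2.contourArea(q),np.round(W[:,:2]).tolist(),np.round(W.mean(0)))
W=cast(b,np.array([(485,358),(775,347)])*k,30);print("wtray front",W)
W=cast(a,np.array([(298,347),(580,343)])*k,30);print("mtray front",W)
W=cast(a,np.array([(153,125),(362,100),(385,298),(202,319)])*k,40);print("bin",W,W.mean(0))
g=cast(a,np.array([(290,184),(290,219)])*k,25);print("grip",g)
show(b,"irons.png",4,(370,90,470,220))
```

```text
mtray FL [ 522.7 -322.2   25.4] 0.7
mtray FR [522.3 -53.8  15.6] 0.8
mtray inFL [ 534.3 -315.1   27.1] 0.8
mtray inFR [533.6 -59.7  17.1] 0.1
floor front-right [529.4 -82.5  27.3] 0.9
wtray FL [547.   59.1  -3.3] 1.3
wedge tip-corner thick L [ 351.1 -167.6   12.2] 0.1
thick R [ 341.8 -124.1   12.7] 0.9
leg L end [ 474.4 -136.2   -0.5] 0.0
leg R end [462.3 -96.8   9.1] 0.9
fork root [ 409.3 -124.    16.4] 0.0
knob [422.6   6.5  43.7] 1.5
cap far end [ 331.9 -317.1    8. ] 0.5
cam [ 443.1 -323.7   13.8] 0.3
tote head [ 423.7 -276.5   23.6] 0.2
bin corner R near [ 308.4 -256.    38.2] 1.0
bin corner far [ 470.7 -239.7   35.4] 0.1
iron screw (array([434.27897606, 144.58509304,   7.70854125]), np.float64(1.7493464599654427))
[[345.3 126.3   4. ]
 [348.7 172.6   4. ]
 [484.7 166.3   4. ]
 [479.6 118.9   4. ]]
iron [414.56025284 146.01923387   4.        ] -2.8786467043569557 135.3379549487589
screw [[434.43897981 143.21899427  11.        ]]
w1 2803.0 [[348.0, -169.0], [341.0, -124.0], [463.0, -92.0], [472.0, -140.0]] [ 406. -131.    9.]
w2 2613.0 [[351.0, -171.0], [339.0, -130.0], [462.0, -97.0], [477.0, -141.0]] [ 407. -135.    9.]
w2 1566.0 [[313.0, 255.0], [313.0, 301.0], [368.0, 316.0], [368.0, 267.0]] [340. 285.   9.]
wtray front [[532.11035353  52.60148205  30.        ]
 [521.47526295 321.55555166  30.        ]]
mtray front [[ 520.30596669 -321.1069146    30.        ]
 [ 516.52382738  -59.62316088   30.        ]]
bin [[ 326.94773431 -419.78323537   40.        ]
 [ 308.99173043 -255.85805729   40.        ]
 [ 469.32266702 -239.59398069   40.        ]
 [ 488.78334291 -402.37346364   40.        ]] [ 398.51136867 -329.40218425   40.        ]
grip [[ 373.22983811 -319.07505641   25.        ]
 [ 402.59529059 -321.17397689   25.        ]]
```

View pics/irons.png

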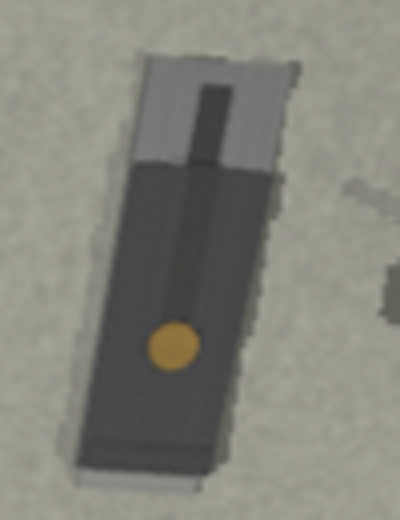

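The crop confirms the double iron: dark cap iron, slot, brass screw at (172,345), and the short bright blade end on the +x side. Moving to it now.

Emit:
{"fn": "servo_tool", "kwargs": {
  "newtons": 60,
  "targets": [
    [0.75, -0.013, 0.863, 0, 0, 0, -0.117],
    [0.75, -0.013, 0.863, 0, 0, 0, -0.117],
    [0.75, -0.013, 0.863, 0, 0, 0, -0.117],
    [0.75, -0.013, 0.863, -0.5, 0, 0, -0.117],
    [0.75, -0.013, 0.863, -1, 0, 0, -0.117],
    [0.75, -0.013, 0.863, -1, 0, 0, -0.117],
    [0.75, -0.013, 0.863, -1, 0, 0, -0.117],
    [0.75, -0.013, 0.863, -1, 0, 0, -0.117],
    [0.75, -0.013, 0.863, -1, 0, 0, -0.117]
  ]
}}

```text
t: 3.45
tool_pos: [418.4, 144.7, 120.7]
orientation: [0.03, 1.0, -0.001, -0.001]
wrist_force: [0.3, 0.2, 0.7]
width: 0.751
grasp_force: 0.0
```

Run:
```python
from h import *
s=robot.state();print(s["t"],s["tool_pos"],s["orientation"])
c=snap("wrist","w3");show(c,"w3.png",1.42)
```

```text
3.45 [418.4225437  144.73174248 120.70698637] [ 3.00103723e-02  9.99548802e-01 -1.09948873e-03 -6.01301226e-04]
```

View pics/w3.png

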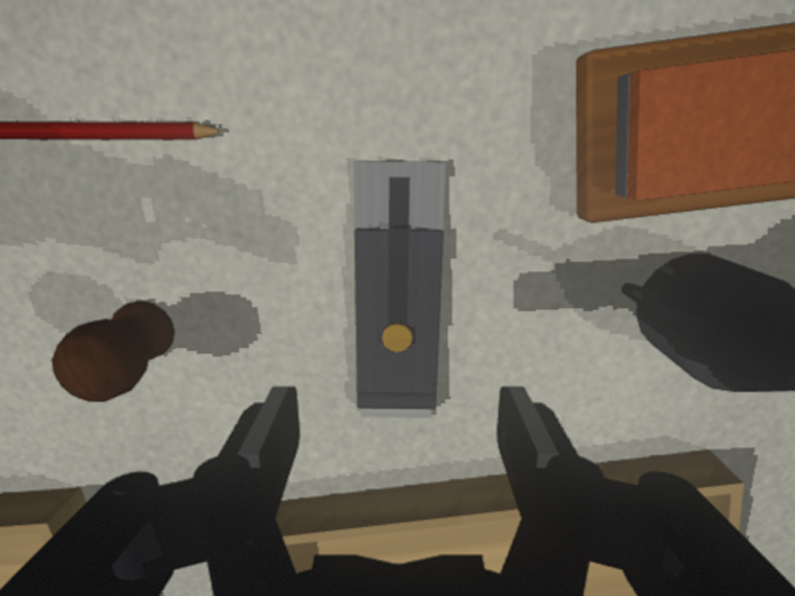

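The iron is centred between the fingers and aligned with them, with the screw at (397,338) and the blade ends at y=160 and y=412. The can is at (720,320), clear of the gripper.

Run:
```python
from h import *
k=1/1.42;c=load("w3");b=load("w2")
P=cast(c,np.array([(353,160),(447,160),(435,414),(360,409)])*k,4);print(np.round(P,1),P.mean(0))
print("screw z",tri(b,np.array((587,251))*k,c,np.array((397,338))*k))
print("tray front corners",[tri(b,np.array(p)*k,c,np.array(q)*k) for p,q in [((775,347),(742,487))]],cast(c,np.array([(742,487)])*k,30))
```

```text
[[344.1 127.2   4. ]
 [346.8 172.    4. ]
 [484.7 161.2   4. ]
 [478.9 119.    4. ]] [413.64778594 144.87439553   4.        ]
screw z (array([434.08137269, 142.89194472,  11.45743777]), np.float64(0.5518805799889107))
tray front corners [(array([520.2114843 , 319.30230835,  33.10168535]), np.float64(0.5667952071306305))] [[523.08341117 322.15565142  30.        ]]
```

Emit:
{"fn": "servo_tool", "kwargs": {
  "targets": [
    [0.65, 0, 0, -0.25, 0, 0, 0],
    [0.65, 0, 0, -0.45, 0, 0, 0],
    [0.65, 0, 0, -0.48, 0, 0, 0],
    [0.65, 0, 0, -0.49, 0, 0, 0],
    [0.65, 0, 0, -0.49, 0, 0, 0]
  ]
}}

```text
t: 4.0
tool_pos: [419.6, 146.5, 24.5]
orientation: [0.03, 1.0, 0.001, 0.001]
wrist_force: [0.4, -0.5, -0.3]
width: 0.65
grasp_force: 0.0
```

Emit:
{"fn": "servo_tool", "kwargs": {
  "targets": [
    [0.6, 0, 0, -0.01, 0, 0, 0],
    [0.6, 0, 0, -0.01, 0, 0, 0],
    [0.6, 0, 0, -0.01, 0, 0, 0]
  ]
}}

```text
t: 4.3
tool_pos: [418.5, 145.7, 21.2]
orientation: [0.03, 1.0, 0.001, 0.001]
wrist_force: [0.1, -0.0, 0.0]
width: 0.596
grasp_force: 0.0
```

Emit:
{"fn": "servo_tool", "kwargs": {
  "targets": [
    [0.58, 0, 0, -0.01, 0, 0, 0],
    [0.58, 0, 0, -0.01, 0, 0, 0],
    [0.58, 0, 0, -0.01, 0, 0, 0]
  ]
}}

```text
t: 4.6
tool_pos: [418.0, 145.3, 18.2]
orientation: [0.03, 1.0, -0.0, -0.0]
wrist_force: [0.6, -0.5, -0.4]
width: 0.579
grasp_force: 0.0
```

Emit:
{"fn": "servo_tool", "kwargs": {
  "targets": [
    [0.4, 0, 0, 0, 0, 0, 0],
    [0.4, 0, 0, 0, 0, 0, 0],
    [0.4, 0, 0, 0, 0, 0, 0],
    [0.4, 0, 0, 0, 0, 0, 0]
  ]
}}

```text
t: 5.0
tool_pos: [417.9, 145.2, 18.6]
orientation: [0.03, 1.0, -0.0, -0.0]
wrist_force: [-2.6, -0.2, 8.3]
width: 0.496
grasp_force: 60.1
```

Emit:
{"fn": "servo_tool", "kwargs": {
  "targets": [
    [0.4, 0, 0, 0.05, 0, 0, 0],
    [0.4, 0, 0, 0.2, 0, 0, 0],
    [0.4, 0, 0, 0.45, 0, 0, 0],
    [0.4, 0, 0, 0.6, 0, 0, 0],
    [0.4, 0, 0, 0.6, 0, 0, 0],
    [0.4, 0, 0, 0.6, 0, 0, 0]
  ]
}}

```text
t: 5.6
tool_pos: [417.8, 145.4, 138.8]
orientation: [0.03, 1.0, 0.001, 0.0]
wrist_force: [0.2, -0.3, -4.1]
width: 0.49
grasp_force: 62.4
```

Run:
```python
from h import *
s=robot.state();print(s["t"],s["tool_pos"],s["width"],s["grasp_force"],s["wrist_force"])
c=snap("wrist","w4");show(c,"w4.png",1.42)
```

```text
5.6 [417.82484948 145.35981392 138.82098553] 0.4899145328091172 62.3632550239563 [ 0.17582502 -0.28354156 -4.1097439 ]
```

View pics/w4.png

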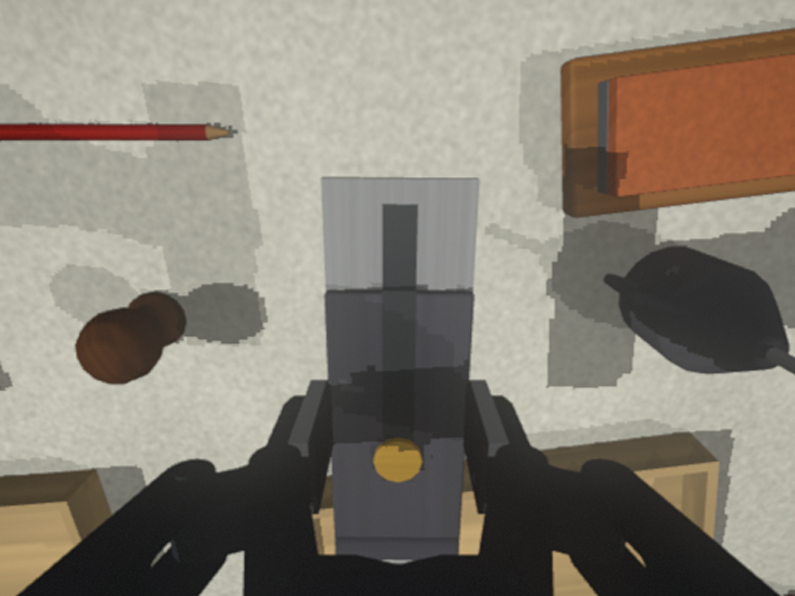

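The iron is held straight, with its screw at (397,460) between the pads. Next I hover over the wood tray and measure it.

Emit:
{"fn": "servo_tool", "kwargs": {
  "targets": [
    [0.4, 0.2, 0, 0.2, 0, 0, 0.22],
    [0.4, 0.45, 0, 0.2, 0, 0, 0.22],
    [0.4, 0.7, 0.15, 0.2, 0, 0, 0.22],
    [0.4, 0.9, 0.35, 0.2, 0, 0, 0.22],
    [0.4, 1, 0.525, 0.2, 0, 0, 0.22],
    [0.4, 1, 0.525, 0.2, 0, 0, 0.22],
    [0.4, 1, 0.525, 0.2, 0, 0, 0.22],
    [0.4, 1, 0.525, 0.2, 0, 0, 0.22]
  ]
}}

```text
t: 6.45
tool_pos: [616.8, 249.6, 175.8]
orientation: [-0.028, 1.0, -0.001, -0.002]
wrist_force: [-0.6, -0.9, -3.0]
width: 0.494
grasp_force: 62.4
```

Run:
```python
from h import *
s=robot.state();print(s["t"],s["tool_pos"],s["orientation"],s["grasp_force"])
c=snap("wrist","w5");show(c,"w5.png",1.42)
```

```text
6.45 [616.81939848 249.58326336 175.83551058] [-0.02769423  0.99961397 -0.00115721 -0.00189964] 62.43645876646042
```

View pics/w5.png

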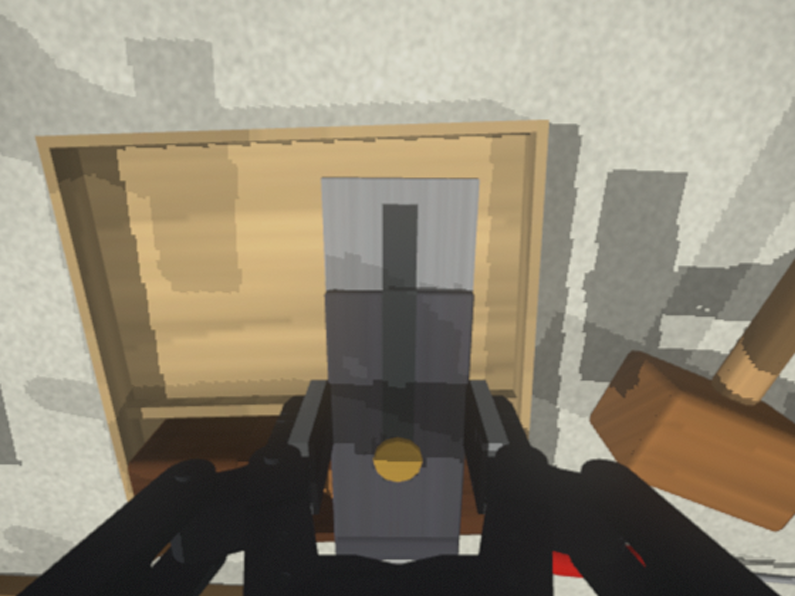

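The tray's front corners are at (38,137) and (548,121), with the batten along y≈395–405. The iron is above the bay.

```bash
cat >> h.py <<'E'
def frame(FL,FR):  # outer front corners (-y, +y) -> origin and yaw of a tray
    d=(FR-FL)[:2];y=d/np.linalg.norm(d);x=np.array([y[1],-y[0]])
    o=(FL+FR)[:2]/2+126*x;return o,np.degrees(np.arctan2(x[1],x[0])),np.linalg.norm(d)
E
python3 - <<'E'
from h import *
k=1/1.42;c=load("w5");b=load("w2");w3=load("w3")
print(tri(b,np.array((485,358))*k,c,np.array((38,137))*k),tri(w3,np.array((742,487))*k,c,np.array((548,121))*k))
P=cast(c,np.array([(38,137),(548,121)])*k,30);print(P,frame(*P))
B=cast(c,np.array([(140,403),(515,392)])*k,18);print("batten front-top",B)
print("floor front edge",cast(c,np.array([(118,148),(490,137)])*k,6))
E
```

```text
(array([539.69042729,  52.46516398,  22.97728158]), np.float64(8.60052949779216)) (array([521.08072023, 321.01037031,  32.15593033]), np.float64(1.1124959058667816))
[[543.19692052  54.6647487   30.        ]
 [520.69212945 322.13639683  30.        ]] (array([657.50087899, 198.96475605]), np.float64(4.809480309716928), np.float64(268.4167434663109))
batten front-top [[707.56632911  83.67356972  18.        ]
 [685.76051234 329.2790158   18.        ]]
floor front edge [[547.44330362  82.96742755   6.        ]
 [529.72997689 297.09067016   6.        ]]
```

Emit:
{"fn": "servo_tool", "kwargs": {
  "targets": [
    [0.4, 0.003, 0.04, -0.2, 0, 0, 0.053],
    [0.4, 0.003, 0.04, -0.45, 0, 0, 0.053],
    [0.4, 0.003, 0.04, -0.65, 0, 0, 0.053],
    [0.4, 0.003, 0.04, -0.71, 0, 0, 0.053],
    [0.4, 0.003, 0.04, -0.73, 0, 0, 0.053],
    [0.4, 0.003, 0.04, -0.74, 0, 0, 0.053],
    [0.4, 0.003, 0.04, -0.745, 0, 0, 0.053],
    [0.4, 0.003, 0.04, -0.745, 0, 0, 0.053]
  ]
}}

```text
t: 7.3
tool_pos: [619.6, 258.9, 31.3]
orientation: [-0.042, 0.999, 0.001, 0.001]
wrist_force: [0.3, 0.2, -3.1]
width: 0.491
grasp_force: 62.4
```

Emit:
{"fn": "servo_tool", "kwargs": {
  "targets": [
    [0.4, -0.005, 0, -0.015, 0, 0, 0],
    [0.4, -0.005, 0, -0.022, 0, 0, 0],
    [0.4, -0.005, 0, -0.022, 0, 0, 0]
  ]
}}

```text
t: 7.6
tool_pos: [617.5, 258.3, 24.9]
orientation: [-0.042, 0.999, -0.0, -0.0]
wrist_force: [-0.2, 0.3, -2.0]
width: 0.494
grasp_force: 62.4
```

Emit:
{"fn": "servo_tool", "kwargs": {
  "targets": [
    [0.4, 0, 0, -0.004, 0, 0, 0],
    [0.4, 0, 0, -0.004, 0, 0, 0],
    [0.5, 0, 0, -0.004, 0, 0, 0],
    [0.54, 0, 0, -0.002, 0, 0, 0],
    [0.6, 0, 0, 0.0, 0, 0, 0],
    [0.64, 0, 0, 0.0, 0, 0, 0],
    [0.64, 0, 0, 0.0, 0, 0, 0]
  ]
}}

```text
t: 8.3
tool_pos: [617.8, 258.4, 24.9]
orientation: [-0.042, 0.999, 0.0, 0.0]
wrist_force: [-0.5, 0.3, 0.6]
width: 0.639
grasp_force: 0.0
```

Emit:
{"fn": "servo_tool", "kwargs": {
  "targets": [
    [0.64, 0, 0, 0.05, 0, 0, 0],
    [0.64, 0, 0, 0.2, 0, 0, 0],
    [0.7, 0, 0, 0.45, 0, 0, 0],
    [0.7, 0, 0, 0.7, 0, 0, 0],
    [0.7, 0, 0, 0.85, 0, 0, 0],
    [0.7, 0, 0, 0.85, 0, 0, 0],
    [0.7, 0, 0, 0.85, 0, 0, 0]
  ]
}}

```text
t: 9.0
tool_pos: [617.8, 258.5, 196.5]
orientation: [-0.042, 0.999, 0.001, 0.001]
wrist_force: [-0.1, -0.6, -0.5]
width: 0.701
grasp_force: 0.0
```

Run:
```python
from h import *
s=robot.state();print(s["t"],s["tool_pos"],s["orientation"],s["grasp_force"])
c=snap("wrist","w6");im=c["pixels"][80:330,100:420];print(im.shape)
show(c,"w6.png",1.42)
```

```text
9.0 [617.78241756 258.54254091 196.4536109 ] [-4.15321873e-02  9.99136360e-01  8.57725960e-04  9.36073860e-04] 0.0
(250, 320, 3)
```

View pics/w6.png

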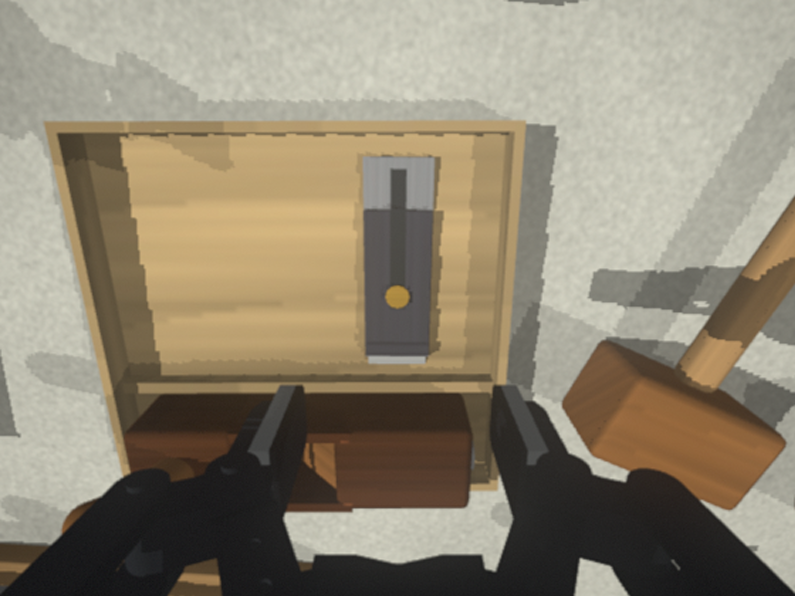

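The iron lies flat in the bay, from (398,157) to (398,360), clear of the walls. Next is the wedge.

Emit:
{"fn": "servo_tool", "kwargs": {
  "targets": [
    [0.75, -0.5, -1, 0, 0, 0, 0.307],
    [0.75, -0.5, -1, 0, 0, 0, 0.307],
    [0.75, -0.5, -1, 0, 0, 0, 0.307],
    [0.75, -0.5, -1, 0, 0, 0, 0.307],
    [0.75, -0.5, -1, 0, 0, 0, 0.307],
    [0.75, -0.5, -1, 0, 0, 0, 0.307]
  ]
}}

```text
t: 9.65
tool_pos: [515.5, 55.7, 194.2]
orientation: [-0.12, 0.993, -0.0, -0.001]
wrist_force: [1.4, -0.5, 0.5]
width: 0.751
grasp_force: 0.0
```

Emit:
{"fn": "servo_tool", "kwargs": {
  "targets": [
    [0.75, -0.593, -0.957, 0, 0, 0, 0],
    [0.75, -0.593, -0.957, 0, 0, 0, 0],
    [0.75, -0.593, -0.957, 0, 0, 0, 0],
    [0.75, -0.593, -0.957, -0.2, 0, 0, 0],
    [0.75, -0.593, -0.957, -0.375, 0, 0, 0],
    [0.75, -0.593, -0.957, -0.375, 0, 0, 0],
    [0.75, -0.593, -0.957, -0.375, 0, 0, 0],
    [0.75, -0.593, -0.957, -0.375, 0, 0, 0]
  ]
}}

```text
t: 10.45
tool_pos: [400.4, -132.7, 120.3]
orientation: [-0.122, 0.993, -0.0, 0.0]
wrist_force: [1.0, -0.5, 0.6]
width: 0.747
grasp_force: 0.0
```

Run:
```python
from h import *
s=robot.state();print(s["t"],s["tool_pos"],s["orientation"])
c=snap("wrist","w7");b=load("w2")
hsv=cv2.cvtColor(c["pixels"],cv2.COLOR_RGB2HSV);m=cv2.inRange(hsv,(10,70,90),(25,255,255));m[300:]=0
cs,_=cv2.findContours(m,cv2.RETR_EXTERNAL,cv2.CHAIN_APPROX_SIMPLE)
for q in cs:
    if cv2.contourArea(q)>1500:
        bx=cv2.boxPoints(cv2.minAreaRect(q));h=cv2.convexHull(q);ap=cv2.approxPolyDP(h,8,True)[:,0]
        print(cv2.contourArea(q),ap.tolist(),np.round(cast(c,ap,13)[:,:2]).tolist());print(np.round(cast(c,bx,13)[:,:2]).tolist(),cast(c,bx,13).mean(0))
```

```text
10.45 [ 400.3572386  -132.69357696  120.30115803] [-1.21987366e-01  9.92531621e-01 -2.51049965e-04  5.89281055e-06]
7909.5 [[309, 138], [303, 297], [252, 298], [248, 140]] [[340.0, -128.0], [459.0, -100.0], [469.0, -139.0], [351.0, -167.0]]
[[349.0, -168.0], [339.0, -127.0], [459.0, -94.0], [471.0, -142.0]] [ 404.56116385 -132.61169111   13.        ]
```

Emit:
{"fn": "servo_tool", "kwargs": {
  "newtons": 50,
  "targets": [
    [0.65, 0, 0, -0.25, 0, 0, 0],
    [0.65, 0, 0, -0.4, 0, 0, 0],
    [0.62, 0, 0, -0.47, 0, 0, 0],
    [0.62, 0, 0, -0.49, 0, 0, 0],
    [0.62, 0, 0, -0.495, 0, 0, 0],
    [0.62, 0, 0, -0.495, 0, 0, 0],
    [0.38, 0, 0, -0.495, 0, 0, 0],
    [0.38, 0, 0, -0.495, 0, 0, 0],
    [0.38, 0, 0, -0.495, 0, 0, 0],
    [0.38, 0, 0, -0.495, 0, 0, 0]
  ]
}}

```text
t: 11.5
tool_pos: [400.3, -132.8, 22.2]
orientation: [-0.122, 0.993, 0.0, 0.002]
wrist_force: [-1.6, 2.9, 5.7]
width: 0.475
grasp_force: 50.2
```

Emit:
{"fn": "servo_tool", "kwargs": {
  "targets": [
    [0.38, 0, 0, 0.1, 0, 0, 0],
    [0.38, 0, 0, 0.35, 0, 0, 0],
    [0.38, 0, 0, 0.6, 0, 0, 0],
    [0.38, 0, 0, 0.75, 0, 0, 0],
    [0.38, 0.2, 0.2, 0.75, 0, 0, -0.307],
    [0.38, 0.4, 0.4, 0.75, 0, 0, -0.307],
    [0.38, 0.6, 0.6, 0.75, 0, 0, -0.307],
    [0.38, 0.8, 0.8, 0.75, 0, 0, -0.307],
    [0.38, 1, 1, 0.75, 0, 0, -0.307],
    [0.38, 1, 1, 0.75, 0, 0, -0.307],
    [0.38, 1, 1, 0.75, 0, 0, -0.307],
    [0.38, 1, 1, 0.75, 0, 0, -0.307]
  ]
}}

```text
t: 12.7
tool_pos: [599.0, 67.4, 171.0]
orientation: [-0.042, 0.999, 0.0, -0.0]
wrist_force: [0.3, -0.6, -0.6]
width: 0.479
grasp_force: 51.3
```

Emit:
{"fn": "servo_tool", "kwargs": {
  "targets": [
    [0.38, 0.083, 0.35, 0, 0, 0, 0],
    [0.38, 0.083, 0.35, 0, 0, 0, 0],
    [0.38, 0.083, 0.35, -0.2, 0, 0, 0],
    [0.38, 0.083, 0.35, -0.4, 0, 0, 0],
    [0.38, 0.083, 0.35, -0.6, 0, 0, 0],
    [0.38, 0.083, 0.35, -0.68, 0, 0, 0],
    [0.38, 0.083, 0.35, -0.68, 0, 0, 0],
    [0.38, 0.083, 0.35, -0.68, 0, 0, 0]
  ]
}}

```text
t: 13.5
tool_pos: [615.9, 136.6, 36.0]
orientation: [-0.042, 0.999, 0.0, 0.0]
wrist_force: [0.9, 0.4, -0.4]
width: 0.476
grasp_force: 51.2
```

Emit:
{"fn": "servo_tool", "kwargs": {
  "targets": [
    [0.38, 0, 0, -0.03, 0, 0, 0],
    [0.38, 0, 0, -0.037, 0, 0, 0],
    [0.38, 0, 0, -0.038, 0, 0, 0],
    [0.38, 0, 0, -0.038, 0, 0, 0],
    [0.5, 0, 0, -0.038, 0, 0, 0],
    [0.55, 0, 0, -0.038, 0, 0, 0],
    [0.62, 0, 0, -0.038, 0, 0, 0],
    [0.62, 0, 0, -0.038, 0, 0, 0]
  ]
}}

```text
t: 14.3
tool_pos: [615.6, 136.9, 27.2]
orientation: [-0.042, 0.999, -0.0, -0.0]
wrist_force: [-0.7, -0.5, -0.6]
width: 0.621
grasp_force: 0.0
```

Emit:
{"fn": "servo_tool", "kwargs": {
  "targets": [
    [0.65, 0, 0, 0.05, 0, 0, 0],
    [0.65, 0, 0, 0.2, 0, 0, 0],
    [0.7, 0, 0, 0.45, 0, 0, 0],
    [0.7, 0, 0, 0.7, 0, 0, 0],
    [0.7, 0, 0, 0.85, 0, 0, 0],
    [0.7, 0, 0, 0.85, 0, 0, 0],
    [0.7, 0, 0, 0.85, 0, 0, 0]
  ]
}}

```text
t: 15.0
tool_pos: [615.8, 137.1, 198.8]
orientation: [-0.042, 0.999, 0.001, 0.001]
wrist_force: [0.9, -0.1, 0.3]
width: 0.698
grasp_force: 0.0
```

Run:
```python
from h import *
s=robot.state();print(s["t"],s["tool_pos"],s["orientation"],s["grasp_force"])
c=snap("wrist","w8");show(c,"w8.png",1.42)
```

```text
15.0 [615.75845672 137.09949729 198.77116846] [-4.15149423e-02  9.99137131e-01  6.73323585e-04  1.02489928e-03] 0.0
```

View pics/w8.png

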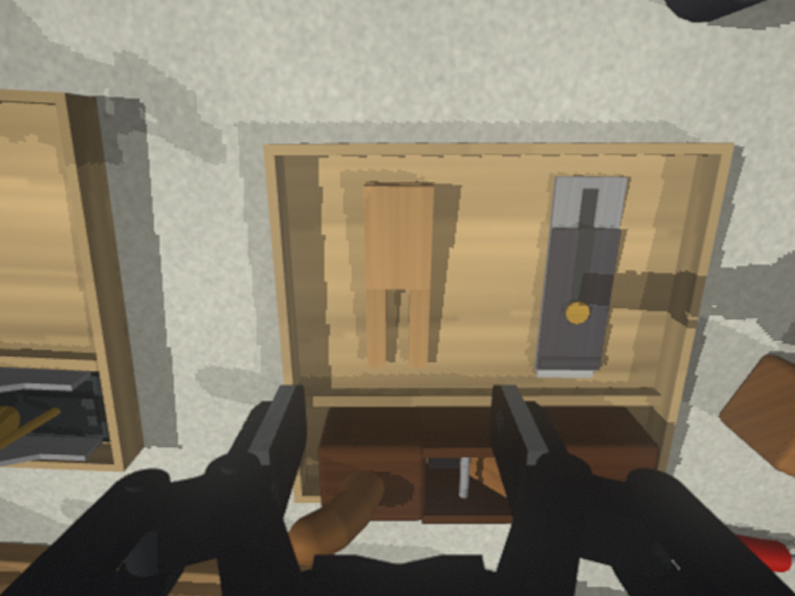

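The wedge lies flat, from (400,185) to (398,362), with a wide gap to the iron. Next is the handle: measuring its axis from w1.

Run:
```python
from h import *
print(np.round(robot.state()["q"],2))
for n,x0 in (("w1",0),):
    c=load(n);hsv=cv2.cvtColor(c["pixels"],cv2.COLOR_RGB2HSV);m=cv2.inRange(hsv,(0,90,30),(14,255,160));m[:,260:]=0;m[:100]=0;m[190:]=0;m[:,:130]=0
    ys,xs=np.nonzero(m);print(xs.min(),xs.max(),ys.min(),ys.max())
    for u in range(145,255,6):
        r=ys[xs==u]; 
        if len(r): print(u,r.min(),r.max(),np.round(cast(c,[(u,r.min()),(u,r.max()+1)],30)[:,:2]).tolist())
    E=cast(c,np.array([(298,347),(580,343)])/1.42,30);print(frame(*E))
```

```text
[ 0.53  0.32 -0.17 -0.   -1.08 -2.02]
144 249 110 179
145 113 121 [[354.0, -386.0], [364.0, -387.0]]
151 111 138 [[352.0, -378.0], [384.0, -382.0]]
157 113 155 [[354.0, -372.0], [404.0, -377.0]]
163 126 172 [[369.0, -366.0], [425.0, -372.0]]
169 127 173 [[370.0, -359.0], [426.0, -365.0]]
175 129 171 [[372.0, -352.0], [424.0, -358.0]]
181 129 155 [[372.0, -345.0], [404.0, -348.0]]
187 129 155 [[372.0, -338.0], [404.0, -341.0]]
193 129 154 [[372.0, -331.0], [403.0, -334.0]]
199 129 154 [[372.0, -324.0], [403.0, -326.0]]
205 129 154 [[372.0, -317.0], [403.0, -319.0]]
211 129 154 [[372.0, -310.0], [403.0, -312.0]]
217 129 154 [[372.0, -303.0], [403.0, -305.0]]
223 129 156 [[372.0, -296.0], [405.0, -298.0]]
229 129 167 [[372.0, -289.0], [419.0, -291.0]]
235 131 177 [[374.0, -282.0], [431.0, -284.0]]
241 134 179 [[378.0, -275.0], [434.0, -277.0]]
247 144 176 [[390.0, -268.0], [430.0, -269.0]]
(array([ 644.40171878, -188.5427459 ]), np.float64(0.8286767593662182), np.float64(261.51110500336205))
```

Emit:
{"fn": "servo_tool", "kwargs": {
  "targets": [
    [0.7, -0.38, -0.763, 0, 0, 0, 0.947],
    [0.7, -0.38, -0.763, 0, 0, 0, 0.947],
    [0.7, -0.38, -0.763, 0, 0, 0, 0.947],
    [0.7, -0.38, -0.763, 0, 0, 0, 0.947],
    [0.7, -0.38, -0.763, 0, 0, 0, 0.947]
  ]
}}

```text
t: 15.55
tool_pos: [537.3, -18.2, 196.2]
orientation: [-0.285, 0.959, 0.0, -0.001]
wrist_force: [0.2, -0.5, -0.4]
width: 0.699
grasp_force: 0.0
```

Emit:
{"fn": "servo_tool", "kwargs": {
  "targets": [
    [0.7, -0.38, -0.763, 0, 0, 0, 0.947],
    [0.7, -0.38, -0.763, 0, 0, 0, 0.947],
    [0.7, -0.38, -0.763, 0, 0, 0, 0.947],
    [0.7, -0.38, -0.763, 0, 0, 0, 0.947],
    [0.7, -0.38, -0.763, 0, 0, 0, 0.947]
  ]
}}

```text
t: 16.05
tool_pos: [461.7, -170.1, 196.2]
orientation: [-0.511, 0.859, 0.001, -0.001]
wrist_force: [0.1, 0.6, -0.1]
width: 0.7
grasp_force: 0.0
```

Emit:
{"fn": "servo_tool", "kwargs": {
  "targets": [
    [0.7, -0.38, -0.763, -0.2, 0, 0, 0.947],
    [0.7, -0.38, -0.763, -0.2, 0, 0, 0.947],
    [0.7, -0.38, -0.763, -0.2, 0, 0, 0.947],
    [0.7, -0.38, -0.763, -0.2, 0, 0, 0.947],
    [0.7, -0.38, -0.763, -0.2, 0, 0, 0.947],
    [0.7, -0.38, -0.763, -0.2, 0, 0, 0.947],
    [0.7, -0.38, -0.763, -0.2, 0, 0, 0.947]
  ]
}}

```text
t: 16.75
tool_pos: [388.4, -320.2, 157.0]
orientation: [-0.707, 0.707, 0.0, -0.0]
wrist_force: [-0.5, 0.6, -0.4]
width: 0.704
grasp_force: 0.0
```

Run:
```python
from h import *
s=robot.state();print(s["t"],s["tool_pos"],s["orientation"],np.round(s["q"],2))
c=snap("wrist","w9");show(c,"w9.png",1.42)
```

```text
16.75 [ 388.37555917 -320.20342192  156.99728134] [-7.06782490e-01  7.07430863e-01  2.57963472e-04 -1.38138942e-04] [-0.3   0.16 -0.49  0.   -0.92  0.3 ]
```

View pics/w9.png

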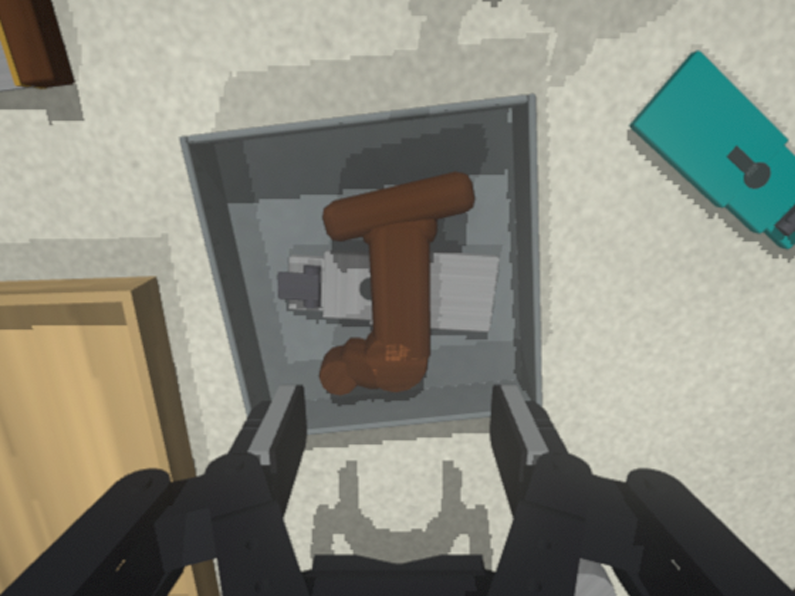

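The handle's grip runs vertically at columns 373–430, rows 235–340, centred at about (401,287). The bright steel cap lies beneath it, from (279,285) to (495,294), with the cam at the left (+x). The turquoise decoy is outside the bin at (720,150).

Run:
```python
from h import *
k=1/1.42;c=load("w9");a=load("w1")
print("grip mid",cast(c,np.array([(401,240),(402,287),(402,340)])*k,30))
print("edges",cast(c,np.array([(373,287),(430,287)])*k,30))
P=cast(c,np.array([(498,256),(488,332),(432,252),(428,327),(323,317),(330,250),(290,255),(287,308)])*k,12);print("cap",np.round(P,1).tolist())
print("cap corner height",tri(c,np.array((498,256))*k,a,np.array((267,131))*k),tri(c,np.array((490,332))*k,a,np.array((320,135))*k))
print("tote corner top",tri(c,np.array((472,180))*k,a,np.array((208,160))*k))
```

```text
grip mid [[ 386.81364233 -353.23430721   30.        ]
 [ 386.26188572 -327.55462513   30.        ]
 [ 386.22775561 -296.52415029   30.        ]]
edges [[ 401.93465021 -327.58970075   30.        ]
 [ 371.12672921 -327.52075266   30.        ]]
cap [[331.6, -340.4, 12.0], [334.6, -293.9, 12.0], [369.1, -342.8, 12.0], [370.6, -297.2, 12.0], [432.8, -303.7, 12.0], [426.8, -344.0, 12.0], [449.5, -341.2, 12.0], [453.6, -309.4, 12.0]]
cap corner height (array([ 330.76342031, -339.28150453,    7.46354712]), np.float64(0.19239543772251375)) (array([ 333.79553372, -293.86955659,   12.10317872]), np.float64(0.7361134852075907))
tote corner top (array([ 352.4852228, -383.444598 ,   32.2377363]), np.float64(2.278458372002062))
```

Emit:
{"fn": "servo_tool", "kwargs": {
  "newtons": 45,
  "targets": [
    [0.7, -0.01, -0.01, -0.2, 0, 0, 0],
    [0.7, -0.01, -0.01, -0.4, 0, 0, 0],
    [0.65, -0.01, -0.01, -0.55, 0, 0, 0],
    [0.6, -0.01, -0.01, -0.61, 0, 0, 0],
    [0.6, -0.01, -0.01, -0.61, 0, 0, 0],
    [0.25, -0.01, -0.01, -0.61, 0, 0, 0],
    [0.25, -0.01, -0.01, -0.61, 0, 0, 0],
    [0.25, -0.01, -0.01, -0.61, 0, 0, 0],
    [0.25, -0.01, -0.01, -0.61, 0, 0, 0],
    [0.25, -0.01, -0.01, -0.61, 0, 0, 0]
  ]
}}

```text
t: 17.8
tool_pos: [386.6, -322.9, 36.4]
orientation: [-0.707, 0.707, -0.001, 0.001]
wrist_force: [1.2, 5.0, 7.4]
width: 0.359
grasp_force: 45.8
```

Emit:
{"fn": "servo_tool", "kwargs": {
  "targets": [
    [0.25, 0, 0, 0.1, 0, 0, 0],
    [0.25, 0, 0, 0.3, 0, 0, 0],
    [0.25, 0, 0, 0.5, 0, 0, 0],
    [0.25, 0, 0, 0.7, 0, 0, -0.2],
    [0.25, 0.3, 0, 0.7, 0, 0, -0.98],
    [0.25, 0.3, 0, 0.7, 0, 0, -0.98],
    [0.25, 0.3, 0, 0.7, 0, 0, -0.98],
    [0.25, 0.3, 0, 0.7, 0, 0, -0.98],
    [0.25, 0.3, 0, 0.7, 0, 0, -0.98]
  ]
}}

```text
t: 18.7
tool_pos: [445.2, -322.8, 175.3]
orientation: [-0.506, 0.863, 0.0, -0.0]
wrist_force: [-0.4, -0.6, -1.1]
width: 0.364
grasp_force: 45.0
```

Emit:
{"fn": "servo_tool", "kwargs": {
  "targets": [
    [0.25, 0.42, 0.16, 0, 0, 0, -0.98],
    [0.25, 0.42, 0.16, 0, 0, 0, -0.98],
    [0.25, 0.42, 0.16, 0, 0, 0, -0.98],
    [0.25, 0.42, 0.16, 0, 0, 0, -0.98],
    [0.25, 0.42, 0.16, 0, 0, 0, -0.98]
  ]
}}

```text
t: 19.2
tool_pos: [529.4, -290.7, 175.1]
orientation: [-0.27, 0.963, 0.0, -0.0]
wrist_force: [-0.6, 0.3, -1.1]
width: 0.368
grasp_force: 45.1
```

Emit:
{"fn": "servo_tool", "kwargs": {
  "targets": [
    [0.25, 0.4, 0.165, 0, 0, 0, -0.98],
    [0.25, 0.4, 0.165, 0, 0, 0, -0.98],
    [0.25, 0.4, 0.165, 0, 0, 0, -0.98],
    [0.25, 0.4, 0.165, 0, 0, 0, -0.98],
    [0.25, 0.4, 0.165, 0, 0, 0, -0.98],
    [0.25, 0.4, 0.165, 0, 0, 0, -0.98],
    [0.25, 0.4, 0.165, 0, 0, 0, -0.98]
  ]
}}

```text
t: 19.9
tool_pos: [609.3, -258.1, 175.5]
orientation: [-0.017, 1.0, -0.0, 0.0]
wrist_force: [0.2, 0.5, -1.1]
width: 0.366
grasp_force: 45.1
```

Run:
```python
from h import *
s=robot.state();print(s["t"],s["tool_pos"],s["orientation"],s["grasp_force"])
c=snap("wrist","w10");show(c,"w10.png",1.42)
```

```text
19.9 [ 609.32531959 -258.13460638  175.51288422] [-1.69014756e-02  9.99857156e-01 -9.16982656e-06  9.05963070e-05] 45.081342458724976
```

View pics/w10.png

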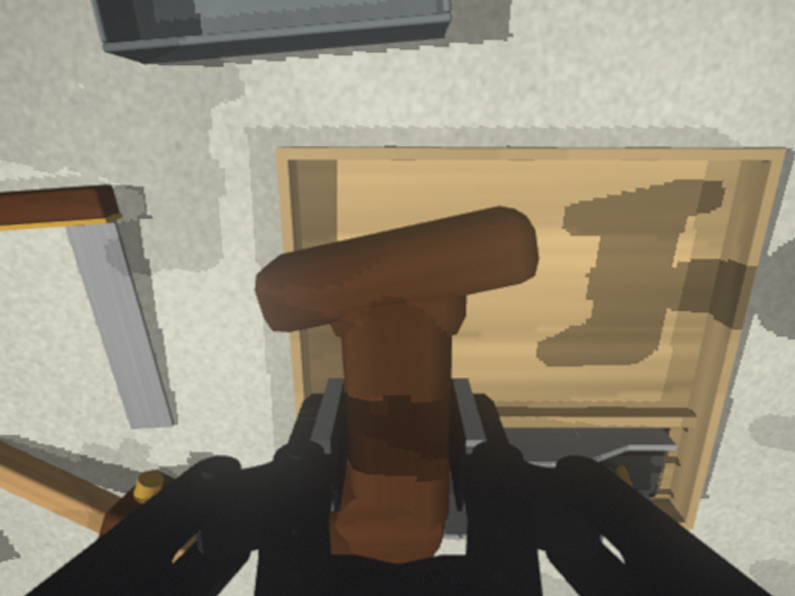

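The handle is held upright on its side with its foot towards the front. The metal tray's front corners are at (277,150) and (788,150).

Run:
```python
from h import *
k=1/1.42;c=load("w10");a=load("w1")
print(tri(c,np.array((277,150))*k,a,np.array((298,347))*k),tri(c,np.array((788,150))*k,a,np.array((580,343))*k))
P=cast(c,np.array([(277,150),(788,150)])*k,30);o,y,l=frame(*P);print(P,o,y,l)
print("floor/batten",cast(c,np.array([(500,409),(690,409)])*k,18),cast(c,np.array([(400,160),(700,160)])*k,6))
r=np.radians(y);M=np.array([[np.cos(r),-np.sin(r)],[np.sin(r),np.cos(r)]])
for t in [(-35,-68),(-38,22),(-38,92)]: print(t,o+M@t)
```

```text
(array([ 535.27627208, -330.77012429,   -3.5108376 ]), np.float64(4.248379978343193)) (array([523.1659772 , -52.69989074,  22.16376929]), np.float64(8.553160768857735))
[[ 534.47613019 -325.03798517   30.        ]
 [ 525.5529495   -54.21221096   30.        ]] [ 655.94620433 -185.4758955 ] 1.8871014461184628 270.97273503671306
floor/batten [[ 693.61032409 -188.0589935    18.        ]
 [ 689.49367956  -62.43034622   18.        ]] [[ 538.30225176 -259.54033285    6.        ]
 [ 532.5621618   -85.293028      6.        ]]
(-35, -68) [ 623.20443859 -254.59157228]
(-38, 22) [ 617.24234951 -164.7391739 ]
(-38, 92) [614.93723698 -94.77713808]
```

Emit:
{"fn": "servo_tool", "kwargs": {
  "targets": [
    [0.25, 0.057, 0.018, -0.2, 0, 0, 0],
    [0.25, 0.057, 0.018, -0.4, 0, 0, 0],
    [0.25, 0.057, 0.018, -0.6, 0, 0, 0],
    [0.25, 0.057, 0.018, -0.68, 0, 0, 0],
    [0.25, 0.057, 0.018, -0.7, 0, 0, 0],
    [0.25, 0.057, 0.018, -0.71, 0, 0, 0],
    [0.25, 0.057, 0.018, -0.715, 0, 0, 0],
    [0.25, 0.057, 0.018, -0.715, 0, 0, 0],
    [0.25, 0.057, 0.018, -0.715, 0, 0, 0]
  ]
}}

```text
t: 20.85
tool_pos: [621.7, -254.4, 33.6]
orientation: [-0.016, 1.0, -0.0, 0.001]
wrist_force: [0.2, 0.7, -1.7]
width: 0.364
grasp_force: 45.0
```

Emit:
{"fn": "servo_tool", "kwargs": {
  "targets": [
    [0.25, 0, 0, -0.01, 0, 0, 0],
    [0.25, 0, 0, -0.015, 0, 0, 0],
    [0.25, 0, 0, -0.015, 0, 0, 0],
    [0.25, 0, 0, -0.015, 0, 0, 0]
  ]
}}

```text
t: 21.25
tool_pos: [621.4, -254.3, 30.5]
orientation: [-0.016, 1.0, -0.0, 0.0]
wrist_force: [-1.9, 1.6, 6.3]
width: 0.368
grasp_force: 45.7
```

Contact. Releasing the handle and retreating towards the bin.

Emit:
{"fn": "servo_tool", "kwargs": {
  "targets": [
    [0.4, 0, 0, 0, 0, 0, 0],
    [0.45, 0, 0, 0, 0, 0, 0],
    [0.5, 0, 0, 0, 0, 0, 0],
    [0.55, 0, 0, 0, 0, 0, 0],
    [0.55, 0, 0, 0.1, 0, 0, 0],
    [0.55, 0, 0, 0.35, 0, 0, 0],
    [0.7, 0, 0, 0.6, 0, 0, 0],
    [0.7, 0, 0, 0.85, 0, 0, 0],
    [0.7, 0, 0, 0.85, 0, 0, 0],
    [0.7, 0, 0, 0.85, 0, 0, 0]
  ]
}}

```text
t: 22.25
tool_pos: [621.7, -254.3, 201.2]
orientation: [-0.016, 1.0, -0.0, 0.002]
wrist_force: [0.4, -0.0, -2.0]
width: 0.7
grasp_force: 0.0
```

Run:
```python
from h import *
s=robot.state();print(s["t"],s["tool_pos"],s["orientation"],s["grasp_force"])
c=snap("wrist","w11")
k=1/1.42;w9=load("w9")
P=cast(w9,np.array([(498,256),(490,332),(432,252),(428,327)])*k,12)[:,:2];print(np.round(P,1))
hsv=cv2.cvtColor(c["pixels"],cv2.COLOR_RGB2HSV);m=cv2.inRange(hsv,(0,90,20),(14,255,160));m[330:]=0
cs,_=cv2.findContours(m,cv2.RETR_EXTERNAL,cv2.CHAIN_APPROX_SIMPLE)
for q in cs:
    if cv2.contourArea(q)>1200: print(cv2.boundingRect(q),np.round(cast(c,q[:,0],25)[:,:2].min(0)),np.round(cast(c,q[:,0],25)[:,:2].max(0)))
```

```text
22.25 [ 621.69748403 -254.28321214  201.1696258 ] [-1.56080206e-02  9.99876528e-01 -1.11302556e-04  1.81827172e-03] 0.0
[[ 331.6 -340.4]
 [ 333.4 -293.9]
 [ 369.1 -342.8]
 [ 370.6 -297.2]]
(232, 121, 91, 132) [ 557. -299.] [ 682. -220.]
(0, 115, 86, 25) [ 559. -498.] [ 581. -424.]
```

Emit:
{"fn": "servo_tool", "kwargs": {
  "targets": [
    [0.75, -0.6, -0.17, 0, 0, 0, -0.213],
    [0.75, -0.6, -0.17, 0, 0, 0, -0.213],
    [0.75, -0.6, -0.17, 0, 0, 0, -0.213],
    [0.75, -0.6, -0.17, 0, 0, 0, -0.213]
  ]
}}

```text
t: 22.7
tool_pos: [497.1, -288.6, 197.9]
orientation: [0.041, 0.999, 0.001, -0.002]
wrist_force: [0.5, -0.6, 0.8]
width: 0.746
grasp_force: 0.0
```

Emit:
{"fn": "servo_tool", "kwargs": {
  "targets": [
    [0.75, -0.571, -0.166, 0, 0, 0, 0],
    [0.75, -0.571, -0.166, 0, 0, 0, 0],
    [0.75, -0.571, -0.166, -0.2, 0, 0, 0],
    [0.75, -0.571, -0.166, -0.35, 0, 0, 0],
    [0.75, -0.571, -0.166, -0.35, 0, 0, 0],
    [0.75, -0.571, -0.166, -0.35, 0, 0, 0],
    [0.75, -0.571, -0.166, -0.35, 0, 0, 0]
  ]
}}

```text
t: 23.4
tool_pos: [388.3, -321.7, 130.3]
orientation: [0.04, 0.999, -0.0, 0.0]
wrist_force: [0.5, 1.3, 0.1]
width: 0.75
grasp_force: 0.0
```

Run:
```python
from h import *
s=robot.state();print(s["t"],s["tool_pos"],s["orientation"])
c=snap("wrist","w12");show(c,"w12.png",1.42)
```

```text
23.4 [ 388.30948458 -321.74986793  130.26900906] [ 3.95891820e-02  9.99215865e-01 -3.72262402e-04  4.61208445e-04]
```

View pics/w12.png

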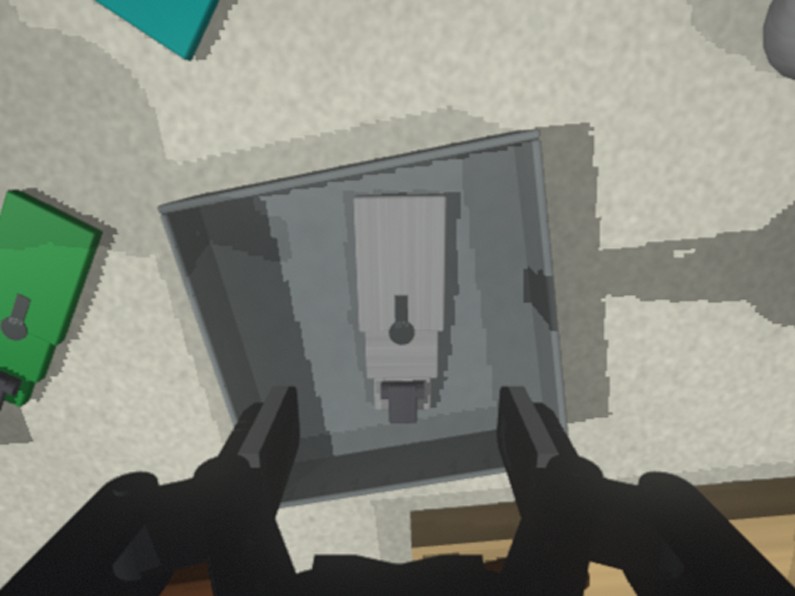

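The cap is alone on the bin floor: end at row 196, first step at row 330, keyhole at (402,332), cam at (403,403). It is aligned with the fingers, so I descend.

Emit:
{"fn": "servo_tool", "kwargs": {
  "newtons": 70,
  "targets": [
    [0.72, -0.02, 0, -0.2, 0, 0, 0],
    [0.7, -0.02, 0, -0.4, 0, 0, 0],
    [0.65, -0.02, 0, -0.5, 0, 0, 0],
    [0.62, -0.02, 0, -0.525, 0, 0, 0],
    [0.62, -0.02, 0, -0.53, 0, 0, 0],
    [0.62, -0.02, 0, -0.53, 0, 0, 0],
    [0.62, -0.02, 0, -0.53, 0, 0, 0]
  ]
}}

```text
t: 24.15
tool_pos: [384.0, -321.8, 24.8]
orientation: [0.04, 0.999, -0.0, 0.001]
wrist_force: [-0.8, -0.1, 0.3]
width: 0.623
grasp_force: 0.0
```

Emit:
{"fn": "servo_tool", "kwargs": {
  "targets": [
    [0.42, 0, 0, -0.004, 0, 0, 0],
    [0.42, 0, 0, -0.004, 0, 0, 0],
    [0.42, 0, 0, -0.004, 0, 0, 0],
    [0.42, 0, 0, -0.004, 0, 0, 0],
    [0.42, 0, 0, -0.004, 0, 0, 0]
  ]
}}

```text
t: 24.65
tool_pos: [383.9, -321.8, 24.7]
orientation: [0.04, 0.999, -0.001, 0.001]
wrist_force: [-2.9, 3.9, 17.2]
width: 0.509
grasp_force: 68.7
```

Emit:
{"fn": "servo_tool", "kwargs": {
  "targets": [
    [0.42, 0, 0, 0.05, 0, 0, 0],
    [0.42, 0, 0, 0.25, 0, 0, 0],
    [0.42, 0, 0, 0.5, 0, 0, 0],
    [0.42, 0, 0, 0.7, 0, 0, 0],
    [0.42, 0.25, 0.15, 0.7, 0, 0, 0.213],
    [0.42, 0.5, 0.3, 0.7, 0, 0, 0.213],
    [0.42, 0.5, 0.3, 0.7, 0, 0, 0.213],
    [0.42, 0.5, 0.3, 0.7, 0, 0, 0.213]
  ]
}}

```text
t: 25.45
tool_pos: [484.7, -260.2, 163.0]
orientation: [-0.017, 1.0, -0.0, 0.0]
wrist_force: [-1.6, 0.2, -2.5]
width: 0.504
grasp_force: 71.9
```

Emit:
{"fn": "servo_tool", "kwargs": {
  "targets": [
    [0.42, 0.25, 0.2, 0, 0, 0, 0],
    [0.42, 0.5, 0.4, 0, 0, 0, 0],
    [0.42, 0.612, 0.485, 0, 0, 0, 0],
    [0.42, 0.612, 0.485, -0.2, 0, 0, 0],
    [0.42, 0.612, 0.485, -0.4, 0, 0, 0],
    [0.42, 0.612, 0.485, -0.58, 0, 0, 0],
    [0.42, 0.612, 0.485, -0.62, 0, 0, 0],
    [0.42, 0.612, 0.485, -0.64, 0, 0, 0],
    [0.42, 0.612, 0.485, -0.64, 0, 0, 0]
  ]
}}

```text
t: 26.35
tool_pos: [605.8, -164.9, 35.8]
orientation: [-0.016, 1.0, -0.0, 0.001]
wrist_force: [0.4, -0.1, -1.0]
width: 0.505
grasp_force: 71.9
```

Run:
```python
from h import *
s=robot.state();print(s["t"],s["tool_pos"],s["orientation"],s["grasp_force"],s["wrist_force"])
c=snap("wrist","w13")
k=1/1.42;w12=load("w12")
print("cap end/step",cast(w12,np.array([(400,196),(402,330),(402,420)])*k,12))
g=c["pixels"][:330];hsv=cv2.cvtColor(g,cv2.COLOR_RGB2HSV)
m=cv2.inRange(hsv,(0,90,20),(14,255,160))
cs,_=cv2.findContours(m,cv2.RETR_EXTERNAL,cv2.CHAIN_APPROX_SIMPLE)
for q in cs:
    if cv2.contourArea(q)>1200: W=cast(c,q[:,0],25)[:,:2];print(cv2.boundingRect(q),np.round(W.min(0)),np.round(W.max(0)))
```

```text
26.35 [ 605.82698501 -164.91672405   35.76202277] [-1.55895793e-02  9.99878266e-01 -1.40998715e-04  6.30903487e-04] 71.90646529197693 [ 0.40742837 -0.0989619  -0.97249791]
cap end/step [[ 332.68270879 -316.63000243   12.        ]
 [ 403.25951758 -321.10408587   12.        ]
 [ 458.65199144 -325.38815747   12.        ]]
(0, 175, 155, 155) [ 555. -288.] [ 630. -219.]
```

Emit:
{"fn": "servo_tool", "kwargs": {
  "targets": [
    [0.42, 0, 0, -0.025, 0, 0, 0],
    [0.42, 0, 0, -0.035, 0, 0, 0],
    [0.42, 0, 0, -0.04, 0, 0, 0],
    [0.42, 0, 0, -0.04, 0, 0, 0],
    [0.42, 0, 0, -0.04, 0, 0, 0]
  ]
}}

```text
t: 26.9
tool_pos: [605.4, -164.5, 26.9]
orientation: [-0.016, 1.0, -0.0, 0.0]
wrist_force: [-0.3, 0.8, 1.5]
width: 0.502
grasp_force: 72.3
```

Emit:
{"fn": "servo_tool", "kwargs": {
  "targets": [
    [0.42, 0, 0, -0.006, 0, 0, 0],
    [0.42, 0, 0, -0.006, 0, 0, 0],
    [0.52, 0, 0, -0.006, 0, 0, 0],
    [0.56, 0, 0, -0.004, 0, 0, 0],
    [0.6, 0, 0, 0, 0, 0, 0],
    [0.64, 0, 0, 0, 0, 0, 0],
    [0.64, 0, 0, 0.1, 0, 0, 0],
    [0.64, 0, 0, 0.35, 0, 0, 0],
    [0.64, 0, 0, 0.6, 0, 0, 0],
    [0.64, 0, 0, 0.85, 0, 0, 0],
    [0.64, 0, 0, 0.85, 0, 0, 0],
    [0.64, 0, 0, 0.85, 0, 0, 0]
  ]
}}

```text
t: 28.1
tool_pos: [605.9, -164.4, 198.3]
orientation: [-0.016, 1.0, 0.0, 0.002]
wrist_force: [-0.5, -0.8, -1.2]
width: 0.641
grasp_force: 0.0
```

Run:
```python
from h import *
s=robot.state();print(s["t"],s["tool_pos"],s["orientation"],s["grasp_force"])
c=snap("wrist","w14")
k=1/1.42;b=load("w2");a=load("w1");w3=load("w3")
print("knob bulb",tri(a,np.array((678,247))*k,b,np.array((440,245))*k),tri(b,np.array((440,245))*k,w3,np.array((100,358))*k))
for n in ("w2","w3"):
    q=load(n);hsv=cv2.cvtColor(q["pixels"],cv2.COLOR_RGB2HSV);m=cv2.inRange(hsv,(0,60,20),(14,255,130))
    cs,_=cv2.findContours(m,cv2.RETR_EXTERNAL,cv2.CHAIN_APPROX_SIMPLE)
    for z in cs:
        if 400<cv2.contourArea(z)<6000: 
            m_=cv2.moments(z);u=(m_["m10"]/m_["m00"],m_["m01"]/m_["m00"]);print(n,cv2.boundingRect(z),u,cast(q,u,42),cast(q,u,25))
```

```text
28.1 [ 605.93453552 -164.36709841  198.29250231] [-1.56345716e-02  9.99876208e-01  1.39346692e-04  1.76320905e-03] 0.0
knob bulb (array([422.61865528,   6.47345161,  43.7417144 ]), np.float64(1.5390581062615236)) (array([422.55935754,   6.72711683,  41.83519457]), np.float64(0.6715734375775184))
w2 (360, 358, 39, 54) (375.13564894225266, 379.16123499142367) [[733.50696753 111.56671512  42.        ]] [[750.18583947 117.50069513  25.        ]]
w2 (296, 158, 28, 31) (308.66634178037685, 174.77875243664718) [[424.9138681    5.26185137  42.        ]] [[428.55376476   6.70413505  25.        ]]
w2 (0, 120, 94, 61) (44.50505998956703, 148.7526864893062) [[ 393.37048156 -304.06870393   42.        ]] [[ 395.67757642 -315.69655524   25.        ]]
w2 (257, 79, 95, 13) (303.59537572254334, 84.92549775208734) [[324.20041527  -2.81254852  42.        ]] [[323.58486932  -1.71143222  25.        ]]
w2 (491, 65, 69, 68) (526.6047469019113, 99.06796891409367) [[339.51061795 246.55782971  42.        ]] [[339.54197356 258.19558537  25.        ]]
w3 (37, 213, 85, 70) (78.06589667830602, 247.68354373712953) [[420.02508898  12.64563584  42.        ]] [[426.99636208   1.18188203  25.        ]]
w3 (0, 86, 139, 12) (68.02494709878606, 91.50807439581244) [[325.46822113  30.78737023  42.        ]] [[324.51904447  20.8432384   25.        ]]
```

The knob triangulates to (423, 6.5) with its bulb at 42 mm. Going there.

Emit:
{"fn": "servo_tool", "kwargs": {
  "newtons": 40,
  "targets": [
    [0.8, -0.915, 0.852, 0, 0, 0, 0],
    [0.8, -0.915, 0.852, 0, 0, 0, 0],
    [0.8, -0.915, 0.852, 0, 0, 0, 0],
    [0.8, -0.915, 0.852, 0, 0, 0, 0],
    [0.8, -0.915, 0.852, -0.2, 0, 0, 0],
    [0.8, -0.915, 0.852, -0.4, 0, 0, 0],
    [0.8, -0.915, 0.852, -0.4, 0, 0, 0],
    [0.8, -0.915, 0.852, -0.4, 0, 0, 0]
  ]
}}

```text
t: 28.95
tool_pos: [421.8, 5.6, 115.9]
orientation: [-0.016, 1.0, -0.001, -0.002]
wrist_force: [1.2, -0.6, 0.7]
width: 0.801
grasp_force: 0.0
```

Run:
```python
from h import *
s=robot.state();print(s["t"],s["tool_pos"],s["orientation"])
q=snap("wrist","w15");b=load("w2")
hsv=cv2.cvtColor(q["pixels"],cv2.COLOR_RGB2HSV);m=cv2.inRange(hsv,(0,60,20),(14,255,130));m[300:]=0
cs,_=cv2.findContours(m,cv2.RETR_EXTERNAL,cv2.CHAIN_APPROX_SIMPLE)
for z in cs:
    if cv2.contourArea(z)>1200:
        x,y,w,h=cv2.boundingRect(z);print((x,y,w,h),cast(q,(x+w/2,y+h-w/2),42),tri(b,(309,172.5),q,(x+w/2,y+h-w/2)))
```

```text
28.95 [421.82059835   5.64876721 115.94531432] [-0.01645147  0.99986291 -0.00106586 -0.00154341]
(254, 203, 57, 67) [[424.73590061   6.6797719   42.        ]] (array([420.52912204,   5.65721098,  51.16424846]), np.float64(1.7710598098825243))
(187, 56, 179, 31) [[291.27874838  -0.93886847  42.        ]] (array([362.34040153,  -6.91648108, 318.66347085]), np.float64(22.90475894018122))
```

Emit:
{"fn": "servo_tool", "kwargs": {
  "targets": [
    [0.8, 0.01, 0.005, -0.2, 0, 0, 0],
    [0.7, 0.01, 0.005, -0.35, 0, 0, 0],
    [0.65, 0.01, 0.005, -0.385, 0, 0, 0],
    [0.6, 0.01, 0.005, -0.385, 0, 0, 0],
    [0.55, 0.01, 0.005, -0.385, 0, 0, 0],
    [0.5, 0.01, 0.005, -0.385, 0, 0, 0],
    [0.3, 0.01, 0.005, -0.385, 0, 0, 0],
    [0.3, 0.01, 0.005, -0.385, 0, 0, 0],
    [0.3, 0.01, 0.005, -0.385, 0, 0, 0],
    [0.3, 0.01, 0.005, -0.385, 0, 0, 0]
  ]
}}

```text
t: 30.0
tool_pos: [425.4, 7.3, 41.1]
orientation: [-0.016, 1.0, 0.0, 0.001]
wrist_force: [0.1, -2.2, 7.8]
width: 0.412
grasp_force: 38.9
```

Emit:
{"fn": "servo_tool", "kwargs": {
  "targets": [
    [0.3, 0, 0, 0.05, 0, 0, 0],
    [0.3, 0, 0, 0.25, 0, 0, 0],
    [0.3, 0, 0, 0.45, 0, 0, 0],
    [0.3, 0.1, -0.06, 0.55, 0, 0, 0],
    [0.3, 0.3, -0.18, 0.55, 0, 0, 0],
    [0.3, 0.5, -0.3, 0.55, 0, 0, 0],
    [0.3, 0.7, -0.42, 0.55, 0, 0, 0],
    [0.3, 0.85, -0.52, 0.55, 0, 0, 0],
    [0.3, 0.938, -0.57, 0.55, 0, 0, 0],
    [0.3, 0.938, -0.57, 0.55, 0, 0, 0],
    [0.3, 0.938, -0.57, 0.55, 0, 0, 0]
  ]
}}

```text
t: 31.1
tool_pos: [611.5, -107.2, 149.9]
orientation: [-0.015, 1.0, 0.0, -0.0]
wrist_force: [-0.5, 0.4, -1.3]
width: 0.416
grasp_force: 40.2
```

Run:
```python
from h import *
s=robot.state();print(s["t"],s["tool_pos"],s["orientation"],s["grasp_force"],s["width"])
c=snap("wrist","w16");show(c,"w16.png",1.42)
```

```text
31.1 [ 611.46389294 -107.23290437  149.8976565 ] [-1.52183449e-02  9.99884172e-01  1.34107348e-04 -1.64017848e-04] 40.19529428333044 0.4157278628965416
```

View pics/w16.png

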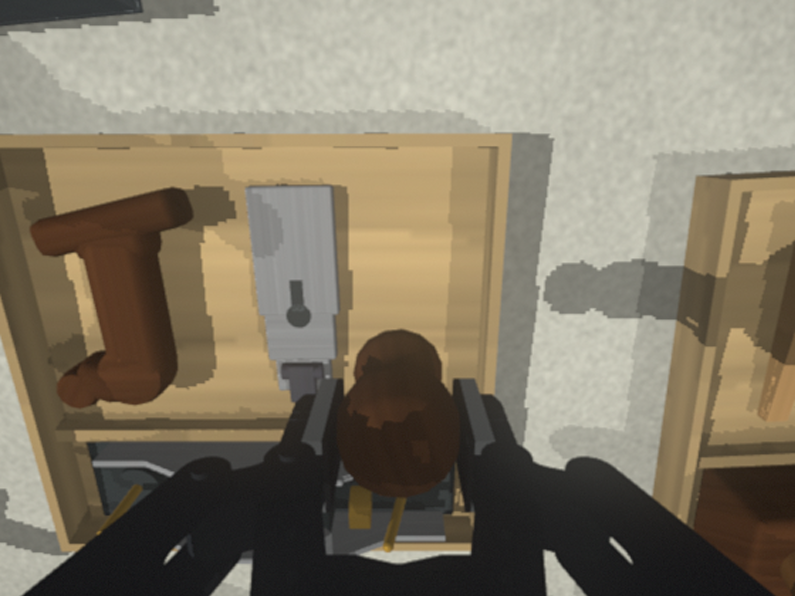

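The handle (115,300) and the lever cap (295,290) lie flat and apart in the bay. The knob is held upright above the free space at (400,410). I lower it.

Emit:
{"fn": "servo_tool", "kwargs": {
  "targets": [
    [0.3, 0, -0.01, -0.2, 0, 0, 0],
    [0.3, 0, -0.01, -0.4, 0, 0, 0],
    [0.3, 0, -0.01, -0.475, 0, 0, 0],
    [0.3, 0, -0.01, -0.49, 0, 0, 0],
    [0.3, 0, -0.01, -0.495, 0, 0, 0],
    [0.3, 0, -0.01, -0.5, 0, 0, 0],
    [0.3, 0, -0.01, -0.5, 0, 0, 0],
    [0.3, 0, -0.01, -0.5, 0, 0, 0]
  ]
}}

```text
t: 31.95
tool_pos: [612.4, -108.9, 50.7]
orientation: [-0.016, 1.0, 0.0, 0.001]
wrist_force: [0.6, 0.4, -1.2]
width: 0.415
grasp_force: 40.2
```

Emit:
{"fn": "servo_tool", "kwargs": {
  "targets": [
    [0.3, 0, 0, -0.006, 0, 0, 0],
    [0.3, 0, 0, -0.008, 0, 0, 0],
    [0.3, 0, 0, -0.008, 0, 0, 0]
  ]
}}

```text
t: 32.25
tool_pos: [611.8, -109.1, 47.9]
orientation: [-0.016, 1.0, -0.0, -0.0]
wrist_force: [0.4, -0.4, -0.3]
width: 0.415
grasp_force: 40.2
```

Emit:
{"fn": "servo_tool", "kwargs": {
  "targets": [
    [0.3, 0, 0, -0.004, 0, 0, 0],
    [0.3, 0, 0, -0.006, 0, 0, 0],
    [0.3, 0, 0, -0.006, 0, 0, 0],
    [0.3, 0, 0, -0.006, 0, 0, 0]
  ]
}}

```text
t: 32.65
tool_pos: [612.0, -109.1, 47.2]
orientation: [-0.016, 1.0, -0.0, 0.0]
wrist_force: [-1.9, 0.1, 5.2]
width: 0.416
grasp_force: 40.6
```

Contact. I release slowly, wait briefly, then rise.

Emit:
{"fn": "servo_tool", "kwargs": {
  "targets": [
    [0.42, 0, 0, 0, 0, 0, 0],
    [0.44, 0, 0, 0, 0, 0, 0],
    [0.47, 0, 0, 0, 0, 0, 0],
    [0.51, 0, 0, 0, 0, 0, 0],
    [0.55, 0, 0, 0, 0, 0, 0],
    [0.56, 0, 0, 0.03, 0, 0, 0],
    [0.56, 0, 0, 0.12, 0, 0, 0],
    [0.56, 0, 0, 0.3, 0, 0, 0],
    [0.56, 0, 0, 0.5, 0, 0, 0],
    [0.56, 0, 0, 0.75, 0, 0, 0],
    [0.56, 0, 0, 0.75, 0, 0, 0],
    [0.56, 0, 0, 0.75, 0, 0, 0]
  ]
}}

```text
t: 33.85
tool_pos: [612.6, -108.9, 198.9]
orientation: [-0.016, 1.0, 0.0, 0.002]
wrist_force: [-0.1, 0.6, -1.0]
width: 0.559
grasp_force: 0.0
```

Emit:
{"fn": "servo_tool", "kwargs": {
  "targets": [
    [0.6, -0.9, 0, 0.3, 0, 0, 0],
    [0.6, -0.9, 0, 0.3, 0, 0, 0],
    [0.6, -0.9, 0, 0.3, 0, 0, 0],
    [0.6, -0.9, 0, 0.3, 0, 0, 0],
    [0.6, -0.9, 0, 0.3, 0, 0, 0],
    [0.6, -0.9, 0, 0.3, 0, 0, 0],
    [0.6, -0.9, 0, 0.3, 0, 0, 0]
  ]
}}

```text
t: 34.55
tool_pos: [432.1, -109.0, 256.0]
orientation: [-0.016, 1.0, -0.0, -0.001]
wrist_force: [0.9, -0.5, -0.7]
width: 0.602
grasp_force: 0.0
```

Run:
```python
from h import *
s=robot.state();print(s["t"],s["tool_pos"],s["wrist_force"])
w=snap("wrist","w17");sd=snap("side","s2");tp=snap("top","t2")
def blobs(c,lo,hi,z,amin,box=None):
    hsv=cv2.cvtColor(c["pixels"],cv2.COLOR_RGB2HSV);m=cv2.inRange(hsv,lo,hi)
    for q in cv2.findContours(m,cv2.RETR_EXTERNAL,cv2.CHAIN_APPROX_SIMPLE)[0]:
        if cv2.contourArea(q)>amin:
            W=cast(c,q[:,0],z)[:,:2];a,b=W.min(0),W.max(0)
            if 500<a[0]<700 and -340<a[1]<-40: print(cv2.boundingRect(q),np.round(a),np.round(b))
print("wrist");blobs(w,(0,70,15),(14,255,150),30,150)
print("side");blobs(sd,(0,70,10),(14,255,110),30,40)
# expected image spots of knob bulb (z 47) and foot (z 8) and the can
def px(c,p):
    v=np.linalg.inv(c["T"])@np.r_[p,1];return np.round([c["cx"]+c["fx"]*v[0]/-v[2],c["cy"]-c["fy"]*v[1]/-v[2]])
for n,c in (("w",w),("s",sd)): print(n,[px(c,(612,-109,z)).tolist() for z in (8,47,64)])
d=cv2.absdiff(load("side")["pixels"],sd["pixels"]).max(2)
x,y=(np.array((387,482))*.7).astype(int);print("can diff",d[y-25:y+25,x-18:x+18].mean())
```

```text
34.55 [ 432.06782413 -108.9998964   256.00956005] [ 0.87157394 -0.54828588 -0.73201776]
wrist
(260, 305, 30, 46) [ 582. -128.] [648. -92.]
(120, 277, 67, 57) [ 548. -294.] [ 627. -215.]
side
(219, 198, 11, 18) [ 594. -151.] [632. -76.]
(215, 168, 33, 21) [ 557. -299.] [ 679. -203.]
w [[276.0, 315.0], [276.0, 335.0], [276.0, 345.0]]
s [[225.0, 212.0], [224.0, 203.0], [223.0, 199.0]]
can diff 55.31333333333333
```

The knob's blob matches a standing knob: side-view rows 198–216, where a standing one predicts 199–212. The oil-can difference may just be shadow, so I check it by its dark blob.

Run:
```python
from h import *
for n in ("side","s2","top","t2"):
    c=load(n);g=c["pixels"].max(2)
    b=(225,300,310,380) if n in("side","s2") else (125,195,165,240)
    m=(g[b[1]:b[3],b[0]:b[2]]<70).astype(np.uint8)
    q=[cv2.boundingRect(z) for z in cv2.findContours(m,0,2)[0] if cv2.contourArea(z)>60];print(n,q)
```

```text
side [(35, 17, 23, 37)]
s2 [(34, 15, 26, 40)]
top [(14, 17, 21, 10)]
t2 [(12, 0, 28, 41)]
```

```bash
python3 -c "
from workcell import robot
print(robot.close_job())"
```

```text
the job is handed in; nothing more can be done
None
```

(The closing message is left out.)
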